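Tip a rinsed spotting tile over onto the draining board

TASK

The rinsed white spotting tile lies wells-up on the table in front of the green draining board. Without gripping or lifting it, push it with the fingertips against the board's front edge until it tips up on edge and falls over onto the board, wells down, then push it on until it lies flat and snug along the rail at the back of the board. Leave the beaker, the jar and the flask where they stand.

Things in the scene. Friction and masses are not known exactly. Their poses are not given: they have to be found in the camera images.
- board: Fixed green draining board, 150 deep (its x) x 220 wide (y) x 14 mm high, flat on the table. Origin: centre of its underside; x points from the front edge (robot side) to the back rail, z up. The back rail is 12 mm deep and rises 20 mm above the board's top, over the whole width. No side rims. The board never moves when pushed.
- board_edge (a point): Middle of the board's top front edge: 75 mm in front of the board's origin (its -x), 14 mm above the table. Below it the front face drops straight to the table.
- rail_face (a point): Foot of the rail's front face at mid-width, 63 mm behind the board's origin (its +x), on the board's top (14 mm above the table).
- tile: Loose spotting tile, 0.06-0.13 kg: white plate 80 (its x) x 110 (y) x 6 mm, twelve blue-ringed wells marked on its flat face, on a solid grey foot 56 x 86 x 8 mm centred below: the plate overhangs it 12 mm all round, 8 mm above the table. Origin: centre of the foot's underside; z points out through the wells. At the start its x is roughly along the board's x, plate 15-50 mm short of the board.
- tile_center (a point): Centre of the tile, 7 mm above the foot's underside.
- tile_front (a point): Middle of the plate's edge on the robot's side at the start (40 mm along the tile's -x, 11 mm above the foot's underside).
- tile_back (a point): Middle of the opposite plate edge (40 mm along the tile's +x), nearest the board at the start.
- tile_left (a point): Middle of the plate's short edge at the tile's +y (55 mm from the centre).
- tile_right (a point): Middle of the plate's short edge at the tile's -y (55 mm from the centre).
- beaker_mid (a point): Bystander: open glass beaker, 60 mm across, 85 mm high; the point is half-way up its axis.
- jar_mid (a point): Bystander: small amber jar with a white cap, 36 mm across, 55 mm high; the point is half-way up its axis.
- flask_mid (a point): Bystander: clear bottle with a blue cap, 40 mm across, 75 mm high; the point is half-way up its axis.
Things that resemble listed ones, but are neither listed nor needed, are in the scene too. There is more than one size of the tile; the job needs the middle-sized.

How it is judged:
By the outcome, as a careful person would: the job done as asked, in the order asked, and still so for the second after the job is handed in, with the robot touching nothing.
It also fails if it takes over 61 s, if anything falls off the work surface, if the arm or the gripper's body presses on something with over 40 N, if the wrist force passes 120 N, or if a joint passes its speed limit or range.

ROBOT

A 6-joint arm with a two-finger parallel gripper is mounted at the origin on the work surface. World frame = base frame: x ahead of the robot, y to its left, z up, the work surface at z = 0. Lengths are in m, angles in rad, forces in N, time in s.
With the tool pointing down it reaches from about 0.375 to 0.9 m from the base axis. Payload 3.1 kg.
Tool frame: the origin (TCP) lies at the very end of the fingers, on their centre line; the grasp point (between the pads) lies 19 mm behind it; z points along the fingers, y is the direction in which the jaws open and shut (so a half turn about z gives the same grasp; the last joint's range is limited). The gripper opens to 87 mm and grips with 3 to 60 N. Pads are 19 mm wide; open, the fingers measure 117 mm over their backs; the gripper's body (75 mm by 190 mm) begins 51 mm behind the grasp point.
Start: joints at [-1.51, 0.527, 1.433, -0, 1.181, -0.178], TCP at [0.148, -0.607, 0.189] pointing down, gripper open.
Joint ranges: [-3.08, 3.08], [-0.75, 2.2], [0.22, 2.44], [-1.43, 4.57], [0, 2.65], [-2.85, 2.85]. Speed limits (rad/s): [2.79, 2.79, 3.14, 3.14, 3.14, 3.14].

INTERFACE

Orientations are given as a unit quaternion [w, x, y, z].
In Python, from station import bot, grab_frame, camera_model gives the robot as it stands.
- The arm moves only by the shell command python3 -m jog 'ROWS' [FORCE]. ROWS is text: rows parted by semicolons, each of 7 numbers parted by spaces: the finger opening in cm, from 0 to 8.7, then the shift along the tool's x, y, z in cm, then the turn, a rotation vector about the tool's x, y, z in rad. In form: fingers tx ty tz ax ay az; .... A call has exactly 8 rows; each row is the pose to reach, as a shift and turn from the pose measured when the call began, along the tool's axes at that moment; what a row does not reach only later rows make up. A row lasts 1/8 s, in which the tool goes at most 62.5 mm and 10.7 degrees, less where a joint would pass 70% of its speed; a pose out of reach is approached as far as the arm can. A call with a gripper value outside its range is refused whole. The fingers move at their own pace and stop on an object; FORCE is the grip in N (left out, the last holds). Time passes only in rows, so rows that repeat a pose let the fingers close, or fill a call up. It gives the time, the measured TCP pose, the force and the opening at its end, in the units of the state.
- bot.read_state(): the state, without advancing time (a new reading comes with each control period).
- grab_frame(name): name is "scene" or "side" or "wrist"; returns the picture (384x512x3 uint8, blue, green, red); there is no depth.
- camera_model(name): a dict with "vertical_fov" (degrees; the focal length in pixels is half the picture's height over the tangent of half this angle, whatever the lens; pixels are square), "cx", "cy" (the principal point, pixels), "dist_coeffs" ([k1, k2, p1, p2, k3] as OpenCV has them; the pictures are not rectified), "world_from_camera" (4x4, takes a point from camera to world coordinates). Camera axes: x right, y down, z forward; pixel columns grow to the right and rows downward; lengths in m; the calibration is good to about 2 mm. A picture is of the moment at which its call begins: read the wrist's pose just before it. camera_model takes no time and is no camera call; for the wrist camera it gives the pose at the moment of the call.
- bot.hand_in(): hands the job in, once; it reports no verdict.
The state is a dict: "clock": time; "joints": joint angles; "qd": joint speeds; "effort": joint torques, N m; "position": TCP position; "ee_rot": TCP orientation; "force": force on the tool from outside, world axes, zero at the start; "moment": the same for the moment, N m; "opening": finger opening in m.
Only numpy, scipy, OpenCV 4.12 (cv2) and the standard library are available. Lean on these libraries where they do the work, as an engineer would, in place of code of your own. Each camera call takes 0.05 s, during which the arm holds its last target.

## Working session

There is one attempt and no reset: what is moved stays moved. The work goes in short steps, Python scripts to look and compute and a shell command to move; the robot and the scene stay as the last step left them, time stands still between calls to the robot, and variables do not carry over. Pictures are saved under pics/ and viewed, and the job is handed in when it is done.

```bash
ls; mkdir -p pics; python3 - <<'E'
from station import bot, grab_frame, camera_model
import cv2, numpy as np
for n in ("scene","side","wrist"):
    m=camera_model(n); print(n,m["vertical_fov"],m["cx"],m["cy"],m["dist_coeffs"]); print(np.round(m["world_from_camera"],3).tolist())
    cv2.imwrite(f"pics/{n}0.png",grab_frame(n))
s=bot.read_state(); print(s)
E
```

```text
pics
scene 57.10909992582825 252.11196711926553 189.2583155293377 [-0.0679086  0.         0.         0.         0.       ]
[[-0.712, 0.401, -0.576, 0.991], [0.702, 0.388, -0.598, 0.448], [-0.016, -0.83, -0.558, 0.466], [0.0, 0.0, 0.0, 1.0]]
side 48.2145493645345 252.6323856637736 188.24724967071597 [0.00296903 0.         0.         0.         0.        ]
[[-0.804, -0.392, 0.448, 0.233], [-0.595, 0.52, -0.613, 0.554], [0.007, -0.759, -0.651, 0.588], [0.0, 0.0, 0.0, 1.0]]
wrist 68.53952861045741 257.35104972087316 183.45049235915434 [-0.01376908  0.          0.          0.          0.        ]
[[0.237, -0.939, -0.249, 0.217], [-0.971, -0.23, -0.058, -0.59], [-0.003, 0.256, -0.967, 0.385], [0.0, 0.0, 0.0, 1.0]]
{'clock': 0.15, 'joints': array([-1.51051315e+00,  5.28265760e-01,  1.43361146e+00, -2.59890353e-08,
        1.18139958e+00, -1.78498533e-01]), 'qd': array([ 7.78726509e-04, -2.84453001e-03, -4.37411575e-03,  1.04903361e-03,
       -4.98293988e-05, -4.38734122e-04]), 'effort': array([ 4.26723536e-04, -4.40430415e+01, -1.76841885e+01,  6.33319002e-02,
        5.52525732e-02, -9.01436374e-05]), 'position': array([ 0.147816  , -0.60663114,  0.1882873 ]), 'ee_rot': array([-8.40602072e-04,  9.92881021e-01,  1.19107384e-01,  4.97319417e-05]), 'force': array([-0.25850552, -0.4006155 ,  0.03345242]), 'moment': array([-0.00873037,  0.09771499, -0.03027944]), 'opening': 0.08676902168088145}
```

View pics/scene0.png

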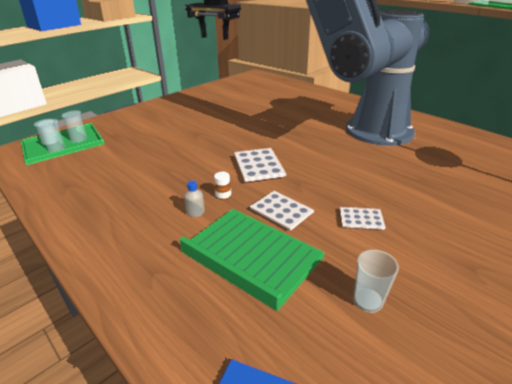

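View pics/side0.png

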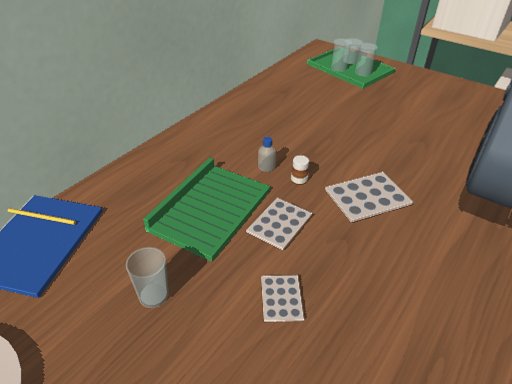

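View pics/wrist0.png

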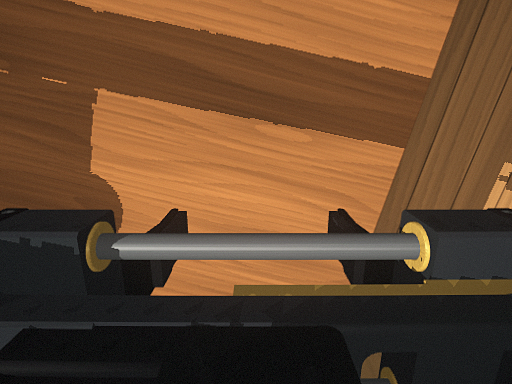

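Three tiles in the scene view are candidates: (260,164) looks largest, (282,210) middle-sized and directly in front of the board's front edge, and (362,218) smallest. The middle one fits. Next I'll enlarge crops to confirm that and measure it.

```bash
cat > h.py <<'E'
from station import bot, grab_frame, camera_model
import cv2, numpy as np
def K(m):
    f=192/np.tan(np.radians(m["vertical_fov"])/2)
    return np.array([[f,0,m["cx"]],[0,f,m["cy"]],[0,0,1.]])
def toz(n,uv,z,m=None):
    m=m or camera_model(n); T=np.array(m["world_from_camera"])
    p=cv2.undistortPoints(np.array(uv,float).reshape(-1,1,2),K(m),np.array(m["dist_coeffs"]))[:,0]
    d=np.c_[p,np.ones(len(p))]@T[:3,:3].T; o=T[:3,3]
    return o+d*((z-o[2])/d[:,2])[:,None]
def proj(n,P,m=None):
    m=m or camera_model(n); T=np.linalg.inv(np.array(m["world_from_camera"]))
    r,_=cv2.Rodrigues(T[:3,:3]); return cv2.projectPoints(np.array(P,float).reshape(-1,1,3),r,T[:3,3],K(m),np.array(m["dist_coeffs"]))[0][:,0]
def crop(src,dst,x0,y0,x1,y1,k):
    im=cv2.imread(src) if isinstance(src,str) else src
    cv2.imwrite(dst,cv2.resize(im[y0:y1,x0:x1],None,fx=k,fy=k,interpolation=cv2.INTER_CUBIC))
E
python3 - <<'E'
from h import *
crop("pics/scene0.png","pics/scene0c.png",170,140,340,305,4) if 0 else crop("pics/scene0.png","pics/scene0c.png",170,170,340,310,4)
crop("pics/side0.png","pics/side0c.png",135,130,335,270,4)
E
```

```text
(no output)
```

View pics/scene0c.png

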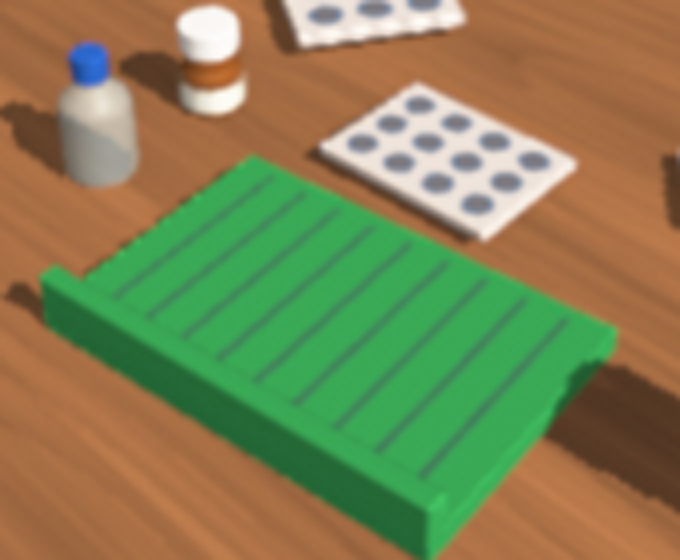

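View pics/side0c.png

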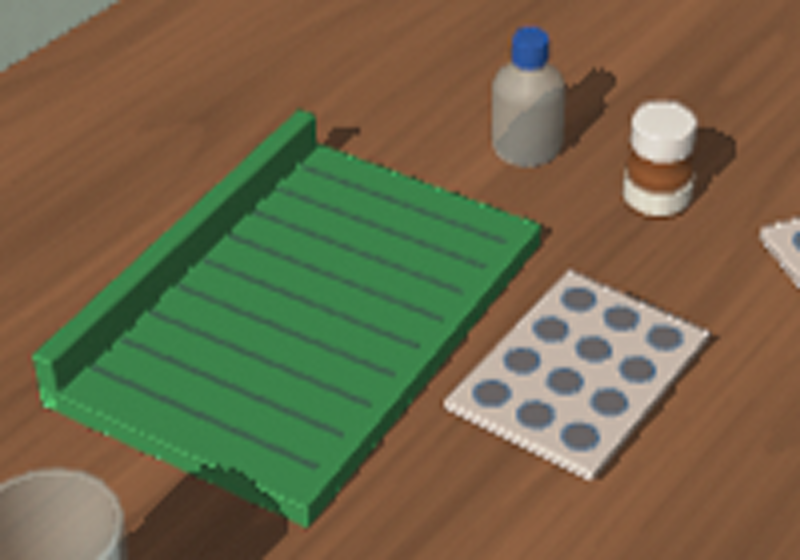

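```bash
python3 - <<'E'
from h import *
def w(n,pts,off,z):
    uv=[((x+.5)/4-.5+off[0],(y+.5)/4-.5+off[1]) for x,y in pts]
    return toz(n,uv,z)
a=w("scene",[(418,82),(577,164),(485,240),(319,148)],(170,170),.014)
b=w("side",[(446,404),(592,479),(709,334),(572,271)],(135,130),.014)
for t in (a,b):
    print(np.round(t,4).tolist(), t.mean(0), np.linalg.norm(np.diff(np.r_[t,t[:1]],axis=0),axis=1))
print("board scene",w("scene",[(252,155),(617,330)],(170,170),.014))
print("board side",w("side",[(543,228),(307,510)],(135,130),.014))
print("rail top back scene", w("scene",[(42,290),(430,512),(56,266),(445,495)],(170,170),.034))
print("rail top side", w("side",[(300,110),(35,357),(316,120),(55,367)],(135,130),.034))
print("big/small scene", toz("scene",[(235,152),(274,149),(286,174),(242,182)],.014),toz("scene",[(340,207),(384,209),(385,229),(342,228)],.014))
print("jar,flask base side", toz("side",[(300,178),(267,166)],.005), "beaker", toz("side",[(153,300)],0), "jar fl bk scene",toz("scene",[(222,195),(195,213),(371,300)],.0))
E
```

```text
[[0.4918, 0.0027, 0.014], [0.4904, 0.1147, 0.014], [0.5709, 0.1197, 0.014], [0.5751, 0.0073, 0.014]] [0.53206539 0.06107976 0.014     ] [0.11198642 0.08065507 0.11249139 0.08347292]
[[0.566, 0.1176, 0.014], [0.487, 0.1152, 0.014], [0.4927, 0.0045, 0.014], [0.5709, 0.0064, 0.014]] [0.52913886 0.06093772 0.014     ] [0.079004   0.11089195 0.07825859 0.1112669 ]
board scene [[ 0.60437167 -0.01384088  0.014     ]
 [ 0.57711275  0.20327441  0.014     ]]
board side [[ 0.60150885 -0.01216774  0.014     ]
 [ 0.57587731  0.20396471  0.014     ]]
rail top back scene [[0.75599679 0.01395451 0.034     ]
 [0.72464672 0.22182887 0.034     ]
 [0.74189034 0.00503344 0.034     ]
 [0.71463206 0.22048591 0.034     ]]
rail top side [[0.74981628 0.0057163  0.034     ]
 [0.72221876 0.22190189 0.034     ]
 [0.73706396 0.00737007 0.034     ]
 [0.71016718 0.22089152 0.034     ]]
big/small scene [[ 0.42884542 -0.19957752  0.014     ]
 [ 0.34228234 -0.13458871  0.014     ]
 [ 0.4195392  -0.02404865  0.014     ]
 [ 0.51934882 -0.07520945  0.014     ]] [[0.44146904 0.14696362 0.014     ]
 [0.38241439 0.21828297 0.014     ]
 [0.44066735 0.25174118 0.014     ]
 [0.49701198 0.1888637  0.014     ]]
jar,flask base side [[ 0.57269746 -0.08290909  0.005     ]
 [ 0.65356627 -0.07468518  0.005     ]] beaker [[0.60105763 0.31967891 0.        ]] jar fl bk scene [[ 5.75188700e-01 -8.41722598e-02  0.00000000e+00]
 [ 6.60600438e-01 -7.42396977e-02  0.00000000e+00]
 [ 6.01400430e-01  3.16573257e-01  5.55111512e-17]]
```

Measured plate sides are 79–83 × 111 mm, so this is the 80 × 110 tile. It lies wells-up, about 23 mm short of the board's front edge. Next I'll work out the approach pose behind it.

```bash
cat >> h.py <<'E'
from scipy.spatial.transform import Rotation as R
YAW=0.123; B0=np.array([0.6644,0.1044])
c,s=np.cos(YAW),np.sin(YAW); BX=np.array([c,s,0]); BY=np.array([-s,c,0]); BZ=np.array([0,0,1.])
def b2w(p): return np.r_[B0,0]+p[0]*BX+p[1]*BY+p[2]*BZ
def w2b(p):
    d=np.array(p)-np.r_[B0,0]; return np.array([d@BX,d@BY,d[2]])
def st():
    s_=bot.read_state(); q=s_["ee_rot"]; r=R.from_quat([q[1],q[2],q[3],q[0]])
    return s_,r
def show():
    s_,r=st(); X=r.as_matrix()[:,0]; Z=r.as_matrix()[:,2]
    lead=s_["position"]+.0095*X
    f=s_["force"]
    print("t",round(s_["clock"],2),"tcp_b",np.round(w2b(s_["position"])*1e3,1),"lead_b",np.round(w2b(lead)*1e3,1),"tilt",round(float(np.arctan2(Z@BX,-Z[2])),3),"Fboard",np.round([f@BX,f@BY,f[2]],1),"open",round(s_["opening"],4),"j",np.round(s_["joints"],2))
def goal(lx,y,lz,phi):
    """leading corner at board frame (lx,y,lz) mm, tilt phi -> tool shift cm, rotvec"""
    s_,r=st()
    X=np.cos(phi)*BX+np.sin(phi)*BZ; Y=-BY; Z=np.sin(phi)*BX-np.cos(phi)*BZ
    G=R.from_matrix(np.c_[X,Y,Z]); p=b2w(np.array([lx,y,lz])/1e3)-.0095*X
    print((lx,y,lz,phi),"shift cm",np.round(r.inv().apply(p-s_["position"])*100,2),"rot",np.round((r.inv()*G).as_rotvec(),3))
E
python3 - <<'E'
from h import *
show(); print(w2b([.5305,.061,.014]))
s_,r=st()
print("wp",r.inv().apply(np.array([.40,-.35,.15])-s_["position"])*100)
goal(-205,-27,100,0.2)
goal(-205,-27,40,0.2)
E
```

```text
t 0.15 tcp_b [-599.9 -642.3  188.3] lead_b [-590.5 -641.2  188.3] tilt 0.0 Fboard [-0.3 -0.4  0. ] open 0.0868 j [-1.51  0.53  1.43 -0.    1.18 -0.18]
[-0.13821314 -0.02664391  0.014     ]
wp [ 30.57153938 -18.9639578    3.86930733]
(-205, -27, 100, 0.2) shift cm [ 45.41 -56.65   9.12] rot [-0.013  0.2    0.115]
(-205, -27, 40, 0.2) shift cm [ 45.41 -56.64  15.12] rot [-0.013  0.2    0.115]
```

```bash
python3 -m jog '6 5 -3 0 0 0 0; 6 10 -6 1 0 0 0; 6 15 -9.5 2 0 0 0; 6 20 -14 3 0 0 0; 6 25 -18 3.5 0 0 0.05; 6 30 -22 4 0 0.05 0.1; 6 34 -27 4.5 0 0.1 0.11; 6 37 -32 5 0 0.1 0.11'; python3 - <<'E'
from h import *
show(); goal(-205,-27,100,0.2); goal(-205,-27,6,0.2)
E
```

```text
clock: 1.15
position: [0.4301, -0.2128, 0.1393]
ee_rot: [-0.007, 0.997, 0.063, 0.05]
force: [0.3, 0.3, -0.1]
opening: 0.0599
t 1.15 tcp_b [-271.5 -286.1  139.3] lead_b [-262.  -286.   140.2] tilt 0.101 Fboard [ 0.4  0.2 -0.1] open 0.0599 j [-0.75  0.38  1.91  0.11  0.8   0.61]
(-205, -27, 100, 0.2) shift cm [  5.37 -25.85   4.86] rot [-0.008  0.099  0.003]
(-205, -27, 6, 0.2) shift cm [  4.42 -25.79  14.22] rot [-0.008  0.099  0.003]
```

```bash
python3 -m jog '6 1.5 -6 1 0 0.03 0; 6 3 -12 2 0 0.06 0; 6 4 -18 3 0 0.1 0; 6 5 -23 4 0 0.1 0; 6 5 -25.8 7 0 0.1 0; 6 4.7 -25.8 12 -0.01 0.1 0; 6 4.4 -25.8 14.2 -0.01 0.1 0; 6 4.4 -25.8 14.2 -0.01 0.1 0'; python3 - <<'E'
from h import *
show(); goal(-170,-27,6,0.2);goal(-160,-27,6,0.2)
cv2.imwrite("pics/side1.png",grab_frame("side"))
E
```

```text
clock: 2.15
position: [0.4536, 0.0518, 0.0026]
ee_rot: [-0.006, 0.993, 0.063, 0.098]
force: [-0.4, 0.0, -0.7]
opening: 0.0601
t 2.15 tcp_b [-215.7  -26.3    2.6] lead_b [-206.4  -26.3    4.5] tilt 0.197 Fboard [-0.4  0.1 -0.7] open 0.0601 j [-0.18  0.65  2.16  0.38  0.15  0.89]
(-170, -27, 6, 0.2) shift cm [3.6  0.08 0.57] rot [0.001 0.003 0.003]
(-160, -27, 6, 0.2) shift cm [4.58 0.08 0.76] rot [0.001 0.003 0.003]
```

View pics/side1.png

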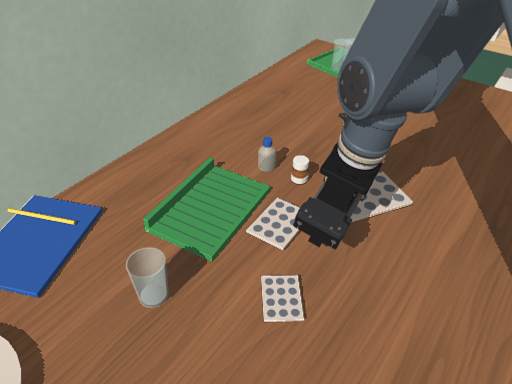

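```bash
python3 -m jog '6 0.8 0.08 0.07 0 0 0; 6 1.6 0.08 0.2 0 0 0; 6 2.4 0.08 0.35 0 0 0; 6 3.1 0.08 0.48 0 0 0; 6 3.7 0.08 0.59 0 0 0; 6 4.2 0.08 0.69 0 0 0; 6 4.5 0.08 0.74 0 0 0; 6 4.6 0.08 0.76 0 0 0'; python3 - <<'E'
from h import *
show(); goal(-155,-27,6,0.2); goal(-152,-27,6,.2)
cv2.imwrite("pics/side2.png",grab_frame("side"))
crop("pics/side2.png","pics/side2c.png",135,130,335,270,4)
E
```

```text
clock: 3.2
position: [0.5007, 0.0567, 0.0053]
ee_rot: [-0.005, 0.993, 0.063, 0.099]
force: [-0.2, 0.7, -0.2]
opening: 0.0598
t 3.2 tcp_b [-168.3  -27.3    5.3] lead_b [-159.   -27.2    7.2] tilt 0.199 Fboard [-0.1  0.8 -0.2] open 0.0598 j [-0.14  0.66  2.04  0.2   0.25  1.11]
(-155, -27, 6, 0.2) shift cm [ 0.37 -0.03  0.19] rot [0.001 0.001 0.003]
(-152, -27, 6, 0.2) shift cm [ 0.66 -0.03  0.25] rot [0.001 0.001 0.003]
```

View pics/side2c.png

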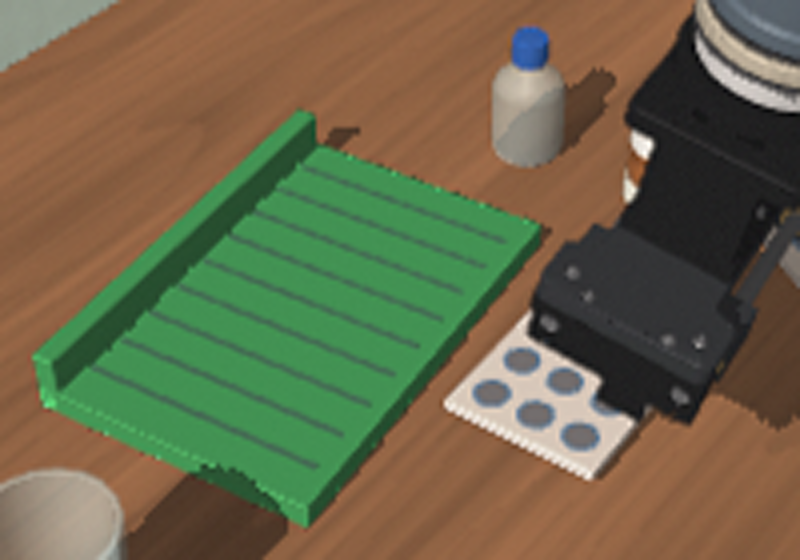

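```bash
python3 - <<'E'
from h import *
s_,r=st(); p=s_["position"]; M=r.as_matrix()
pts=[p]+[p+M@np.array([a*.0095,b,0]) for b in(.03,.045,-.03,-.045) for a in (-1,1)]
for n in("scene","side"):
    im=grab_frame(n); uv=proj(n,pts)
    for i,(u,v) in enumerate(uv): cv2.circle(im,(int(round(u)),int(round(v))),1,(0,0,255) if i==0 else (0,255,255),-1)
    x,y=map(int,uv[0]); crop(im,f"pics/{n}3.png",x-60,y-45,x+60,y+45,6)
E
```

```text
(no output)
```

View pics/scene3.png

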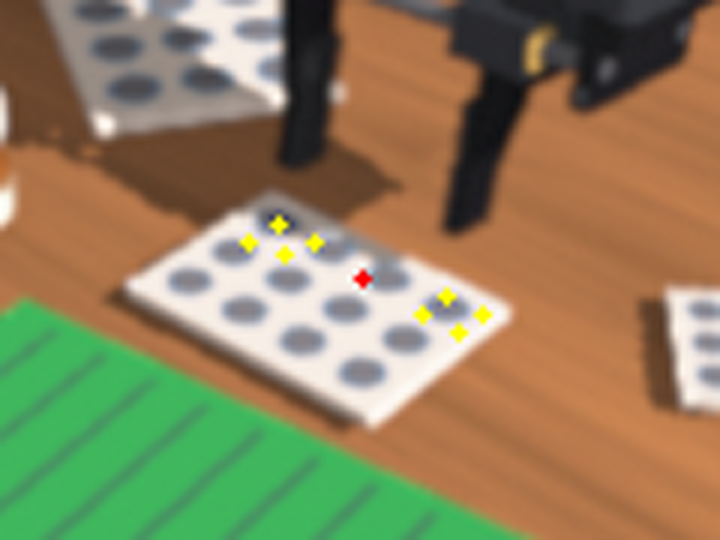

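View pics/side3.png

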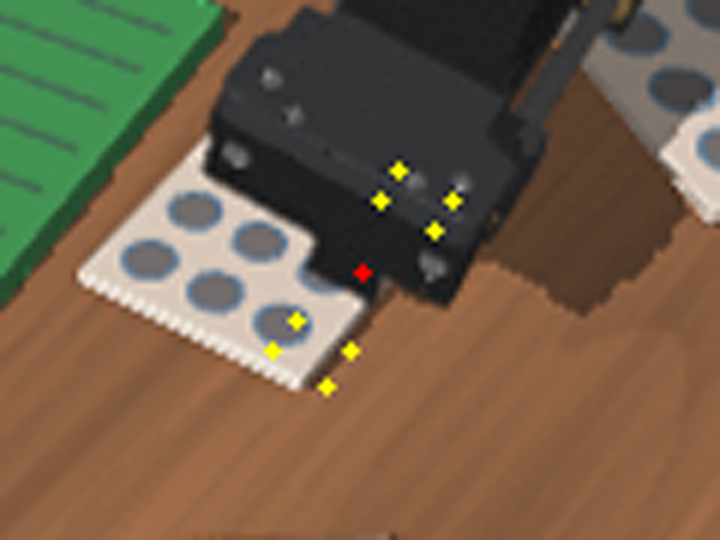

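```bash
python3 - <<'E'
from h import *
show()
s_,r=st(); print(s_["position"], camera_model("wrist")["world_from_camera"])
# initial relation of wrist cam to tcp
T=np.array(camera_model("wrist")["world_from_camera"]); print(r.inv().apply(T[:3,3]-s_["position"]))
R0=R.from_quat([9.92881021e-01,1.19107384e-01,4.97319417e-05,-8.40602072e-04])
print(R0.inv().apply(np.array([.217,-.59,.385])-[.147816,-.60663,.18829]))
uv=proj("scene",[s_["position"]]);print(uv,proj("side",[s_["position"]]))
for n in("scene","side","wrist"): cv2.imwrite(f"pics/{n}4.png",grab_frame(n))
E
```

```text
t 3.35 tcp_b [-168.6  -27.2    5.3] lead_b [-159.3  -27.2    7.1] tilt 0.198 Fboard [ 0.4 -0.2  1.2] open 0.06 j [-0.14  0.66  2.05  0.2   0.25  1.11]
[0.50039592 0.05670777 0.00525766] [[ 1.26294192e-01 -9.90162396e-01 -6.02346023e-02  5.31584376e-01]
 [-9.91992400e-01 -1.26004501e-01 -8.59904503e-03  6.11169534e-02]
 [ 9.24620030e-04  6.08382771e-02 -9.98147208e-01  2.11636312e-01]
 [ 0.00000000e+00  0.00000000e+00  0.00000000e+00  1.00000000e+00]]
[ 7.15582275e-02 -5.56407748e-05 -1.96121714e-01]
[ 7.12131570e-02 -1.20825276e-04 -1.96688786e-01]
[[289.56503714 204.59466133]] [[293.64269916 230.25431752]]
```

View pics/scene4.png

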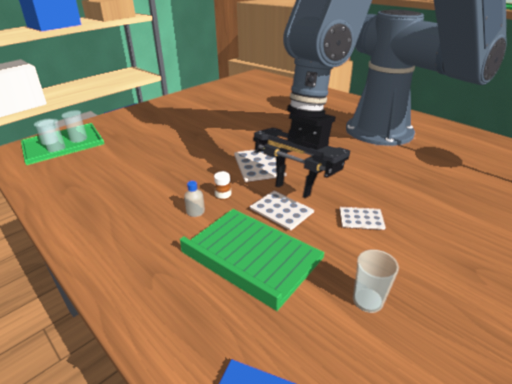

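View pics/wrist4.png

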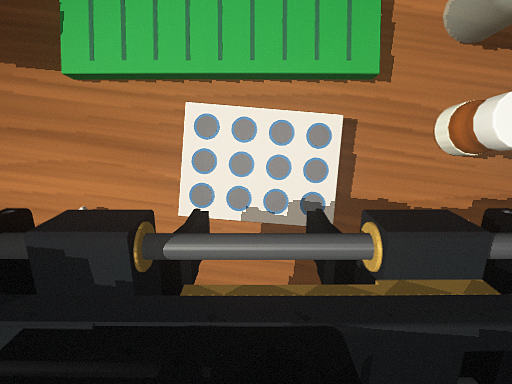

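```bash
python3 - <<'E'
from h import *
for z in (0.005,.02,.035,.05): print(z,[np.round(w2b(p)*1e3,0).tolist() for p in toz("scene",[(279,189),(307,194)],z)], [np.round(w2b(p)*1e3,0).tolist() for p in toz("side",[(297,232)],z)])
print([np.round(w2b(p)*1e3,0).tolist() for p in toz("wrist",[(186,102),(343,114),(178,215),(67,76),(378,76)],.014)])
print(proj("wrist",[st()[0]["position"]]))
crop("pics/scene4.png","pics/scene4c.png",240,120,360,235,6)
crop("pics/side4.png","pics/side4c.png",240,160,360,250,6)
E
```

```text
0.005 [[-205.0, -81.0, 5.0], [-227.0, -18.0, 5.0]] [[-176.0, -26.0, 5.0]]
0.02 [[-187.0, -69.0, 20.0], [-208.0, -8.0, 20.0]] [[-181.0, -13.0, 20.0]]
0.035 [[-168.0, -56.0, 35.0], [-189.0, 3.0, 35.0]] [[-186.0, 1.0, 35.0]]
0.05 [[-150.0, -44.0, 50.0], [-169.0, 13.0, 50.0]] [[-191.0, 14.0, 50.0]]
[[-93.0, 23.0, 14.0], [-101.0, -86.0, 14.0], [-172.0, 29.0, 14.0], [-75.0, 105.0, 14.0], [-75.0, -110.0, 14.0]]
[[257.70040744 209.0121234 ]]
```

View pics/scene4c.png

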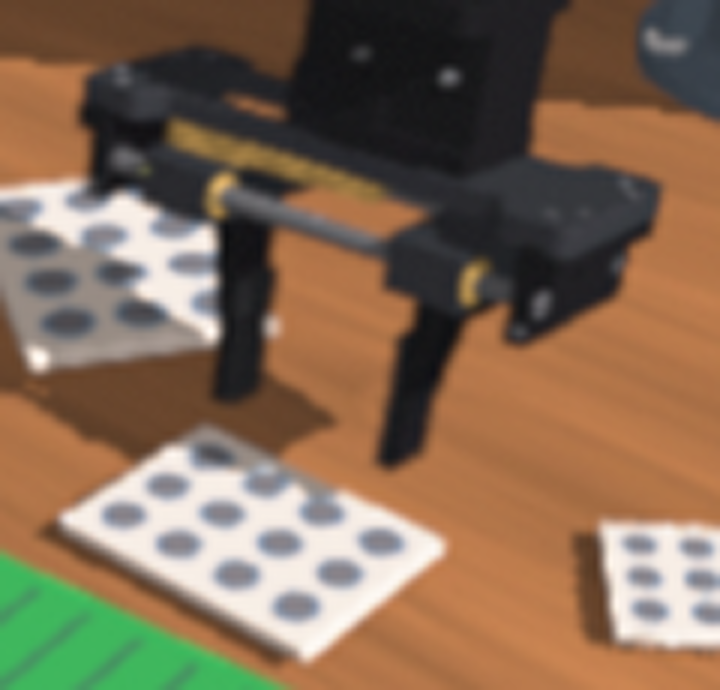

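View pics/side4c.png

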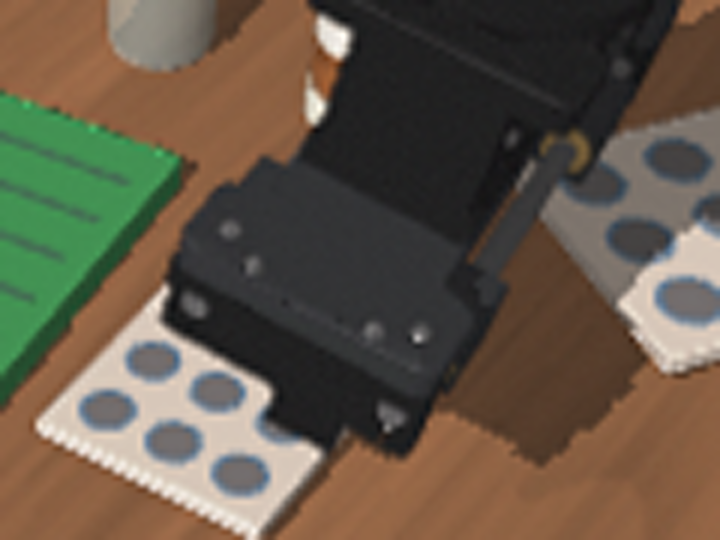

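```bash
python3 - <<'E'
from h import *
s_,r=st(); p=s_["position"]; M=r.as_matrix()
for n in("scene","wrist"):
    im=cv2.imread(f"pics/{n}4.png"); k=6 if n=="scene" else 4
    x0,y0=(240,120) if n=="scene" else (160,180)
    big=cv2.resize(im[y0:y0+(115 if k==6 else 80),x0:x0+(120 if k==6 else 190)],None,fx=k,fy=k,interpolation=cv2.INTER_CUBIC)
    for d,col in((.0,(0,0,255)),(.02,(0,255,255)),(.03,(0,255,0)),(.04,(255,255,0))):
        for b in (1,-1):
            q=[p+M@np.array([a*.0095,b*e,-d]) for a,e in((-1,.03),(1,.03),(1,.045),(-1,.045))]
            uv=(proj(n,q)-[x0,y0]+.5)*k-.5
            cv2.polylines(big,[np.round(uv).astype(int)],True,col,1)
    cv2.imwrite(f"pics/{n}5.png",big)
E
```

```text
(no output)
```

View pics/scene5.png

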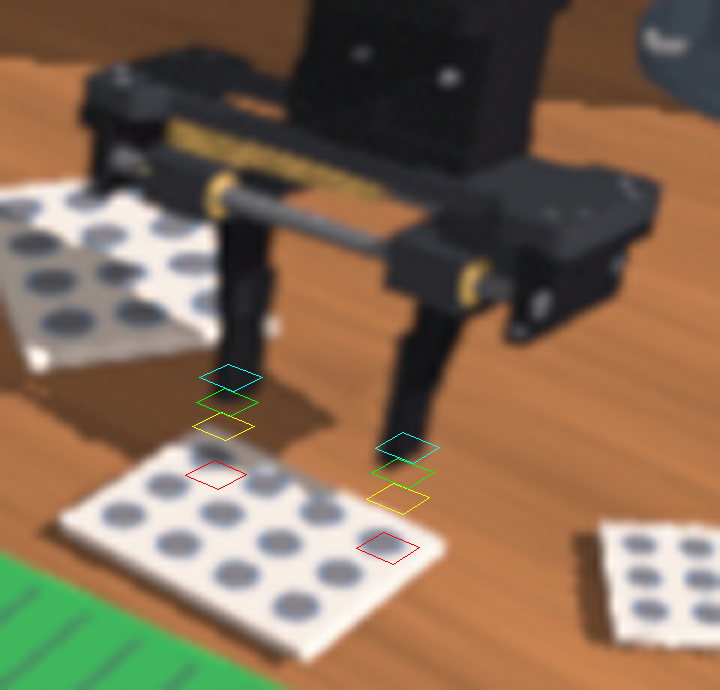

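View pics/wrist5.png

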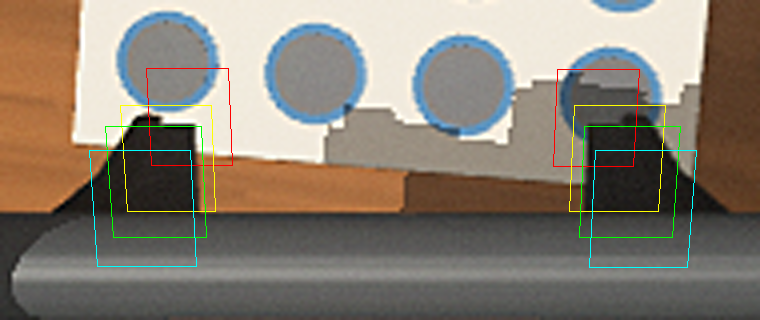

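The pictures disagree with the reported TCP. The fingertips I see, in both the scene and wrist views, end about 30–35 mm short of it, and the tile at scene (282,210) hasn't moved. I'll back off and touch the bare table to measure this offset.

```bash
cat >> h.py <<'E'
D=0.034
def lead():
    s_,r=st(); return w2b(s_["position"]+r.apply([.0095,0,-D]))*1e3
def show():
    s_,r=st(); Z=r.as_matrix()[:,2]; f=s_["force"]
    print("t",round(s_["clock"],2),"tcp_b",np.round(w2b(s_["position"])*1e3,1),"lead_b",np.round(lead(),1),"tilt",round(float(np.arctan2(Z@BX,-Z[2])),3),"Fboard",np.round([f@BX,f@BY,f[2]],1),"j",np.round(s_["joints"],2))
def goal(lx,y,lz,phi):
    s_,r=st()
    X=np.cos(phi)*BX+np.sin(phi)*BZ; Y=-BY; Z=np.sin(phi)*BX-np.cos(phi)*BZ
    G=R.from_matrix(np.c_[X,Y,Z]); p=b2w(np.array([lx,y,lz])/1e3)-.0095*X+D*Z
    print((lx,y,lz,phi),"shift cm",np.round(r.inv().apply(p-s_["position"])*100,2),"rot",np.round((r.inv()*G).as_rotvec(),3))
E
python3 - <<'E'
from h import *
show(); goal(-204,-27,40,0.2); goal(-204,-27,12,.2); goal(-204,-27,4,.2)
E
```

```text
t 3.5 tcp_b [-168.6  -27.3    5.3] lead_b [-166.   -27.2   40.5] tilt 0.199 Fboard [-0.8  0.5  0.5] j [-0.14  0.66  2.05  0.2   0.25  1.11]
(-204, -27, 40, 0.2) shift cm [-3.73 -0.04 -0.7 ] rot [0.001 0.001 0.003]
(-204, -27, 12, 0.2) shift cm [-4.28 -0.04  2.05] rot [0.001 0.001 0.003]
(-204, -27, 4, 0.2) shift cm [-4.44 -0.04  2.83] rot [0.001 0.001 0.003]
```

```bash
python3 -m jog '6 -2 0 -0.4 0 0 0; 6 -3.8 0 -0.7 0 0 0; 6 -4 0 0.6 0 0 0; 6 -4.2 0 1.6 0 0 0; 6 -4.28 0 2 0 0 0; 6 -4.32 0 2.2 0 0 0; 6 -4.32 0 2.3 0 0 0; 6 -4.32 0 2.3 0 0 0'; python3 - <<'E'
from h import *
show(); goal(-204,-27,6,0.2); goal(-204,-27,3,.2); goal(-204,-27,0,.2)
E
```

```text
clock: 4.5
position: [0.463, 0.0518, -0.0257]
ee_rot: [-0.005, 0.993, 0.063, 0.099]
force: [-0.4, -0.6, -0.3]
opening: 0.0599
t 4.5 tcp_b [-206.3  -27.5  -25.7] lead_b [-203.7  -27.4    9.5] tilt 0.199 Fboard [-0.5 -0.6 -0.3] j [-0.17  0.72  2.15  0.63  0.09  0.65]
(-204, -27, 6, 0.2) shift cm [-0.09 -0.05  0.34] rot [0.001 0.001 0.003]
(-204, -27, 3, 0.2) shift cm [-0.15 -0.05  0.64] rot [0.001 0.001 0.003]
(-204, -27, 0, 0.2) shift cm [-0.21 -0.05  0.93] rot [0.001 0.001 0.003]
```

```bash
python3 -m jog '6 0 0 0.1 0 0 0; 6 0 0 0.2 0 0 0; 6 0 0 0.3 0 0 0; 6 0 0 0.4 0 0 0; 6 0 0 0.5 0 0 0; 6 0 0 0.6 0 0 0; 6 0 0 0.6 0 0 0; 6 0 0 0.6 0 0 0'; python3 - <<'E'
from h import *
show(); goal(-204,-27,6,0.2); goal(-204,-27,3,.2); goal(-204,-27,0,.2)
cv2.imwrite("pics/scene6.png",grab_frame("scene")); crop("pics/scene6.png","pics/scene6c.png",240,120,360,235,6)
E
```

```text
clock: 5.5
position: [0.464, 0.052, -0.0309]
ee_rot: [-0.005, 0.993, 0.063, 0.099]
force: [-1.0, -0.6, 8.2]
opening: 0.0601
t 5.5 tcp_b [-205.3  -27.4  -30.9] lead_b [-202.8  -27.3    4.3] tilt 0.199 Fboard [-1.  -0.4  8.2] j [-0.17  0.74  2.15  0.72  0.08  0.56]
(-204, -27, 6, 0.2) shift cm [-0.09 -0.04 -0.19] rot [0.002 0.001 0.003]
(-204, -27, 3, 0.2) shift cm [-0.15 -0.04  0.1 ] rot [0.002 0.001 0.003]
(-204, -27, 0, 0.2) shift cm [-0.2  -0.04  0.4 ] rot [0.002 0.001 0.003]
```

View pics/scene6c.png

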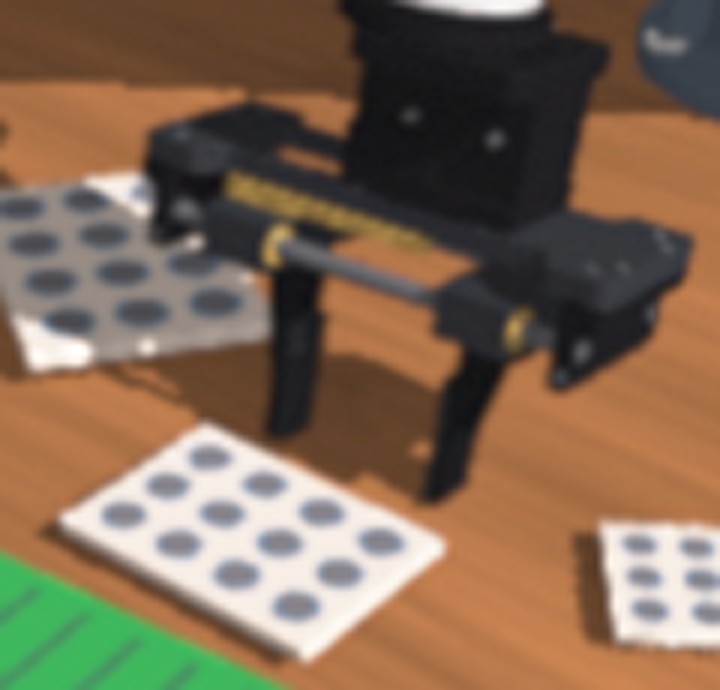

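```bash
sed -i 's/^D=0.034/D=0.0335/' h.py; python3 - <<'E'
from h import *
show(); goal(-204,-27,5.5,0.2); goal(-190,-27,5.5,0.2); goal(-160,-27,5.5,.2)
E
```

```text
t 5.55 tcp_b [-205.3  -27.4  -30.9] lead_b [-202.7  -27.4    3.8] tilt 0.199 Fboard [-1.5 -0.8  8.2] j [-0.17  0.74  2.15  0.72  0.08  0.56]
(-204, -27, 5.5, 0.2) shift cm [-0.1  -0.04 -0.19] rot [0.002 0.001 0.003]
(-190, -27, 5.5, 0.2) shift cm [ 1.28 -0.04  0.08] rot [0.002 0.001 0.003]
(-160, -27, 5.5, 0.2) shift cm [ 4.22 -0.03  0.68] rot [0.002 0.001 0.003]
```

```bash
python3 -m jog '6 0 0 -0.17 0 0 0; 6 0.7 0 -0.04 0 0 0; 6 1.3 0 0.08 0 0 0; 6 2 0 0.22 0 0 0; 6 2.7 0 0.36 0 0 0; 6 3.3 0 0.48 0 0 0; 6 3.8 0 0.58 0 0 0; 6 4 0 0.62 0 0 0'; python3 - <<'E'
from h import *
show(); goal(-155,-27,5.5,0.2);goal(-151,-27,5.5,0.2)
for n in("scene","side"):cv2.imwrite(f"pics/{n}7.png",grab_frame(n))
crop("pics/scene7.png","pics/scene7c.png",210,140,340,250,5)
E
```

```text
clock: 6.55
position: [0.5043, 0.0571, -0.0292]
ee_rot: [-0.005, 0.993, 0.063, 0.099]
force: [-1.1, 0.1, 0.0]
opening: 0.0604
t 6.55 tcp_b [-164.7  -27.3  -29.2] lead_b [-162.   -27.2    5.6] tilt 0.199 Fboard [-1.1  0.3  0. ] j [-0.14  0.74  2.05  0.29  0.17  1.02]
(-155, -27, 5.5, 0.2) shift cm [ 0.69 -0.03  0.15] rot [0.002 0.001 0.003]
(-151, -27, 5.5, 0.2) shift cm [ 1.08 -0.03  0.22] rot [0.002 0.001 0.003]
```

View pics/scene7c.png

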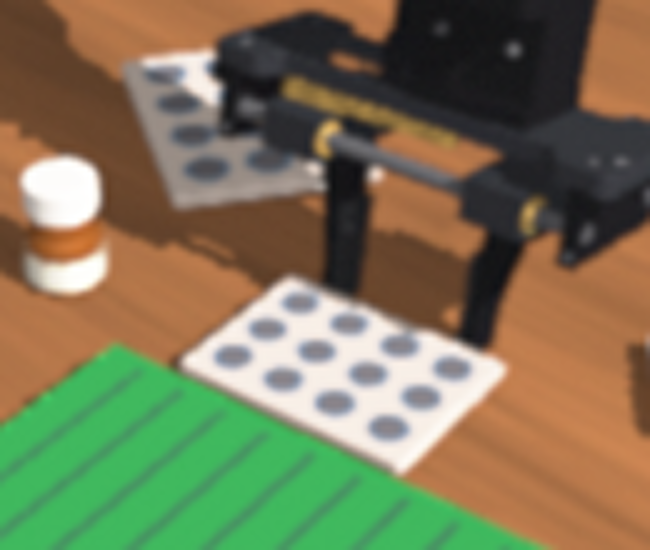

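```bash
python3 -m jog '6 0.3 -0.03 0.06 0 0 0; 6 0.5 -0.03 0.1 0 0 0; 6 0.7 -0.03 0.15 0 0 0; 6 0.75 -0.03 0.16 0 0 0; 6 0.8 -0.03 0.17 0 0 0; 6 0.85 -0.03 0.18 0 0 0; 6 0.85 -0.03 0.18 0 0 0; 6 0.85 -0.03 0.18 0 0 0'; python3 - <<'E'
from h import *
show()
for a in ((-154,6),(-153,10),(-151.5,16),(-148,24),(-143,33),(-135,43),(-128,51),(-120,58),(-110,66)): goal(a[0],-27,a[1],.2)
E
```

```text
clock: 7.65
position: [0.5106, 0.0587, -0.0296]
ee_rot: [-0.006, 0.993, 0.063, 0.098]
force: [-4.9, -3.2, 1.7]
opening: 0.0601
t 7.65 tcp_b [-158.3  -26.5  -29.6] lead_b [-155.5  -26.4    5.1] tilt 0.196 Fboard [-5.3 -2.6  1.7] j [-0.14  0.74  2.03  0.26  0.19  1.06]
(-154, -27, 6, 0.2) shift cm [ 0.17  0.05 -0.05] rot [0.    0.004 0.003]
(-153, -27, 10, 0.2) shift cm [ 0.35  0.05 -0.43] rot [0.    0.004 0.003]
(-151.5, -27, 16, 0.2) shift cm [ 0.61  0.05 -0.98] rot [0.    0.004 0.003]
(-148, -27, 24, 0.2) shift cm [ 1.11  0.06 -1.7 ] rot [0.    0.004 0.003]
(-143, -27, 33, 0.2) shift cm [ 1.78  0.06 -2.49] rot [0.    0.004 0.003]
(-135, -27, 43, 0.2) shift cm [ 2.76  0.06 -3.31] rot [0.    0.004 0.003]
(-128, -27, 51, 0.2) shift cm [ 3.6   0.06 -3.96] rot [0.    0.004 0.003]
(-120, -27, 58, 0.2) shift cm [ 4.52  0.07 -4.49] rot [0.    0.004 0.003]
(-110, -27, 66, 0.2) shift cm [ 5.66  0.07 -5.08] rot [0.    0.004 0.003]
```

```bash
python3 - <<'E'
from h import *
for a in ((-152.5,6),(-152,8),(-152,10),(-151.5,12),(-151.5,14),(-151,16),(-150.5,19),(-150,22)): goal(a[0],-27,a[1],.2)
E
```

```text
(-152.5, -27, 6, 0.2) shift cm [ 0.32  0.05 -0.02] rot [0.    0.004 0.003]
(-152, -27, 8, 0.2) shift cm [ 0.41  0.05 -0.21] rot [0.    0.004 0.003]
(-152, -27, 10, 0.2) shift cm [ 0.45  0.05 -0.41] rot [0.    0.004 0.003]
(-151.5, -27, 12, 0.2) shift cm [ 0.54  0.05 -0.59] rot [0.    0.004 0.003]
(-151.5, -27, 14, 0.2) shift cm [ 0.57  0.05 -0.79] rot [0.    0.004 0.003]
(-151, -27, 16, 0.2) shift cm [ 0.66  0.05 -0.97] rot [0.    0.004 0.003]
(-150.5, -27, 19, 0.2) shift cm [ 0.77  0.05 -1.26] rot [0.    0.004 0.003]
(-150, -27, 22, 0.2) shift cm [ 0.88  0.05 -1.54] rot [0.    0.004 0.003]
```

```bash
python3 -m jog '6 0.32 0.05 -0.02 0 0 0; 6 0.41 0.05 -0.21 0 0 0; 6 0.45 0.05 -0.41 0 0 0; 6 0.54 0.05 -0.59 0 0 0; 6 0.57 0.05 -0.79 0 0 0; 6 0.66 0.05 -0.97 0 0 0; 6 0.77 0.05 -1.26 0 0 0; 6 0.88 0.05 -1.54 0 0 0'; python3 - <<'E'
from h import *
show()
for n in("scene","side"):cv2.imwrite(f"pics/{n}8.png",grab_frame(n))
crop("pics/scene8.png","pics/scene8c.png",210,140,340,250,5)
crop("pics/side8.png","pics/side8c.png",200,170,330,270,5)
E
```

```text
clock: 8.65
position: [0.511, 0.0594, -0.0139]
ee_rot: [-0.007, 0.994, 0.063, 0.093]
force: [-7.9, -5.0, 1.5]
opening: 0.0602
t 8.65 tcp_b [-157.8  -25.9  -13.9] lead_b [-154.6  -25.9   20.8] tilt 0.186 Fboard [-8.4 -4.   1.5] j [-0.14  0.7   2.01  0.2   0.25  1.12]
```

View pics/scene8c.png

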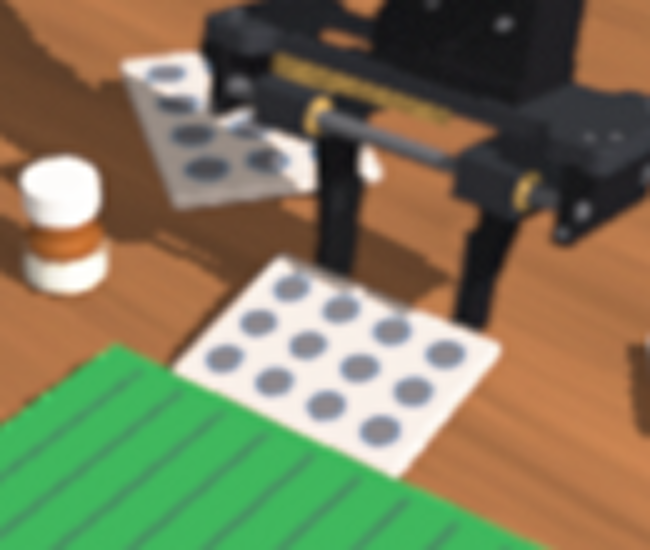

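View pics/side8c.png

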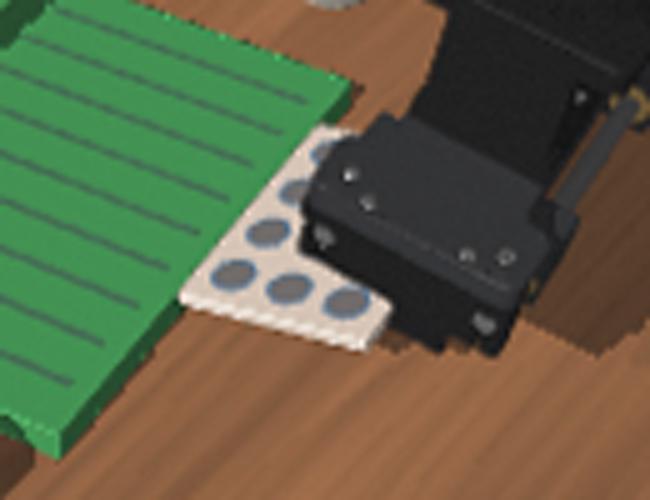

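```bash
python3 - <<'E'
from h import *
for z in (.020,.025,.03,.035,.04): print(z,[np.round(w2b(p)*1e3,1).tolist() for p in toz("scene",[(266.3,191.1),(310.2,209.1)],z)])
s_,r=st()
for e in(.03,-.03): print(proj("scene",[s_["position"]+r.apply([.0095,e,-D])]))
E
```

```text
0.02 [[-162.7, -86.5, 20.0], [-164.2, 26.4, 20.0]]
0.025 [[-156.8, -82.1, 25.0], [-158.3, 29.4, 25.0]]
0.03 [[-150.9, -77.8, 30.0], [-152.3, 32.5, 30.0]]
0.035 [[-144.9, -73.4, 35.0], [-146.4, 35.6, 35.0]]
0.04 [[-139.0, -69.1, 40.0], [-140.4, 38.7, 40.0]]
[[275.287071  197.1853968]]
[[298.69826602 207.03678104]]
```

```bash
python3 - <<'E'
from h import *
for a in ((-150,21),(-149,23),(-148,26),(-147,29),(-145.5,32),(-144,35),(-142.5,38),(-140.5,41)): goal(a[0],-27,a[1],.2)
E
```

```text
(-150, -27, 21, 0.2) shift cm [0.49 0.11 0.09] rot [-0.002  0.014  0.003]
(-149, -27, 23, 0.2) shift cm [ 0.63  0.11 -0.09] rot [-0.002  0.014  0.003]
(-148, -27, 26, 0.2) shift cm [ 0.78  0.11 -0.36] rot [-0.002  0.014  0.003]
(-147, -27, 29, 0.2) shift cm [ 0.94  0.11 -0.64] rot [-0.002  0.014  0.003]
(-145.5, -27, 32, 0.2) shift cm [ 1.14  0.11 -0.9 ] rot [-0.002  0.014  0.003]
(-144, -27, 35, 0.2) shift cm [ 1.34  0.11 -1.17] rot [-0.002  0.014  0.003]
(-142.5, -27, 38, 0.2) shift cm [ 1.55  0.11 -1.44] rot [-0.002  0.014  0.003]
(-140.5, -27, 41, 0.2) shift cm [ 1.8   0.11 -1.7 ] rot [-0.002  0.014  0.003]
```

```bash
python3 -m jog '6 0.49 0.1 0.09 0 0.014 0; 6 0.63 0.1 -0.09 0 0.014 0; 6 0.78 0.1 -0.36 0 0.014 0; 6 0.94 0.1 -0.64 0 0.014 0; 6 1.14 0.1 -0.9 0 0.014 0; 6 1.34 0.1 -1.17 0 0.014 0; 6 1.55 0.1 -1.44 0 0.014 0; 6 1.8 0.1 -1.7 0 0.014 0'; python3 - <<'E'
from h import *
show()
for n in("scene","side"):cv2.imwrite(f"pics/{n}9.png",grab_frame(n))
crop("pics/scene9.png","pics/scene9c.png",210,140,340,250,5)
crop("pics/side9.png","pics/side9c.png",200,170,330,270,5)
for a in ((-142,38),(-139,41.5),(-137,45),(-134.5,48.5),(-131.5,52),(-128,55),(-123.5,58),(-119,61)): goal(a[0],-27,a[1],.2)
E
```

```text
clock: 9.75
position: [0.5163, 0.0609, 0.0045]
ee_rot: [-0.009, 0.994, 0.063, 0.091]
force: [-14.7, -6.6, 6.8]
opening: 0.0598
t 9.75 tcp_b [-152.3  -25.     4.5] lead_b [-149.1  -25.2   39.2] tilt 0.183 Fboard [-15.4  -4.8   6.8] j [-0.13  0.66  1.99  0.17  0.31  1.15]
(-142, -27, 38, 0.2) shift cm [0.72 0.21 0.28] rot [-0.007  0.016  0.003]
(-139, -27, 41.5, 0.2) shift cm [ 1.07  0.21 -0.01] rot [-0.007  0.016  0.003]
(-137, -27, 45, 0.2) shift cm [ 1.33  0.2  -0.32] rot [-0.007  0.016  0.003]
(-134.5, -27, 48.5, 0.2) shift cm [ 1.64  0.2  -0.62] rot [-0.007  0.016  0.003]
(-131.5, -27, 52, 0.2) shift cm [ 2.    0.2  -0.91] rot [-0.007  0.016  0.003]
(-128, -27, 55, 0.2) shift cm [ 2.4   0.2  -1.14] rot [-0.007  0.016  0.003]
(-123.5, -27, 58, 0.2) shift cm [ 2.9   0.2  -1.35] rot [-0.007  0.016  0.003]
(-119, -27, 61, 0.2) shift cm [ 3.4   0.2  -1.56] rot [-0.007  0.016  0.003]
```

View pics/scene9c.png

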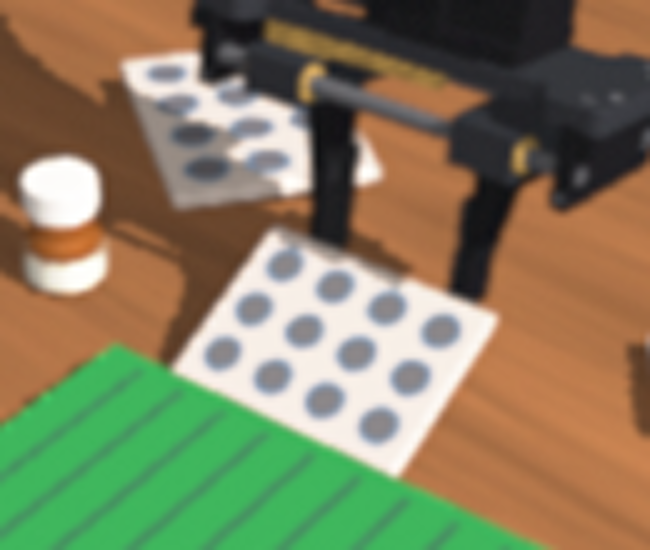

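View pics/side9c.png

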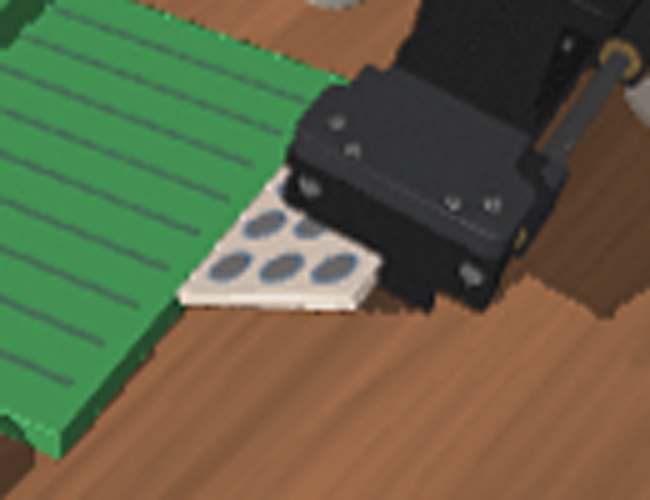

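```bash
python3 - <<'E'
from h import *
for z in (.035,.04,.045,.05,.055): print(z,[np.round(w2b(p)*1e3,1).tolist() for p in toz("scene",[(264.6,185.4),(309.2,203.2)],z)])
cv2.imwrite("pics/wrist9.png",grab_frame("wrist"))
s_,r=st()
print(proj("wrist",[s_["position"]+r.apply([.0095,e,-D]) for e in(.03,-.03,.045,-.045)]))
E
```

```text
0.035 [[-160.8, -89.8, 35.0], [-162.6, 23.6, 35.0]]
0.04 [[-154.7, -85.3, 40.0], [-156.4, 26.8, 40.0]]
0.045 [[-148.6, -80.8, 45.0], [-150.3, 30.1, 45.0]]
0.05 [[-142.5, -76.2, 50.0], [-144.2, 33.3, 50.0]]
0.055 [[-136.3, -71.7, 55.0], [-138.0, 36.5, 55.0]]
[[306.49843228 213.24261309]
 [208.90755859 213.15663285]
 [330.86783103 213.24869528]
 [184.55719767 213.11980719]]
```

View pics/wrist9.png

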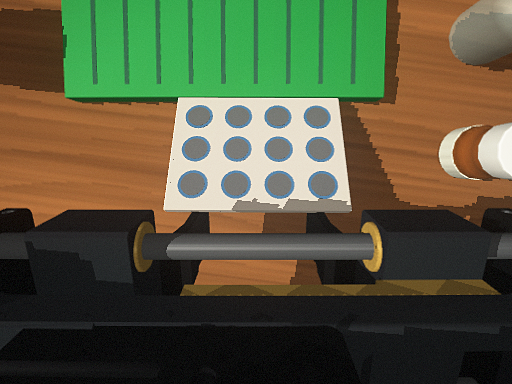

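```bash
python3 - <<'E'
from h import *
show()
for t in np.arange(30,55,3.5): 
    t=np.radians(t); goal(round(-78-77*np.cos(t),1),-27,round(3+77*np.sin(t),1),.2)
E
```

```text
t 9.9 tcp_b [-152.3  -25.     4.6] lead_b [-149.   -25.2   39.3] tilt 0.184 Fboard [-14.2  -5.5   5.4] j [-0.13  0.66  1.99  0.17  0.31  1.15]
(np.float64(-144.7), -27, np.float64(41.5), 0.2) shift cm [ 0.52  0.2  -0.12] rot [-0.007  0.016  0.003]
(np.float64(-142.2), -27, np.float64(45.5), 0.2) shift cm [ 0.84  0.2  -0.47] rot [-0.007  0.016  0.003]
(np.float64(-139.5), -27, np.float64(49.3), 0.2) shift cm [ 1.17  0.2  -0.8 ] rot [-0.007  0.016  0.003]
(np.float64(-136.6), -27, np.float64(53.0), 0.2) shift cm [ 1.53  0.2  -1.11] rot [-0.007  0.016  0.003]
(np.float64(-133.4), -27, np.float64(56.5), 0.2) shift cm [ 1.91  0.2  -1.39] rot [-0.007  0.016  0.003]
(np.float64(-130.0), -27, np.float64(59.8), 0.2) shift cm [ 2.3   0.2  -1.66] rot [-0.007  0.016  0.003]
(np.float64(-126.5), -27, np.float64(62.8), 0.2) shift cm [ 2.7   0.2  -1.89] rot [-0.007  0.016  0.003]
(np.float64(-122.7), -27, np.float64(65.7), 0.2) shift cm [ 3.13  0.2  -2.1 ] rot [-0.007  0.016  0.003]
```

```bash
python3 -m jog '6 0.48 0 -0.15 0 0.01 0; 6 0.8 0 -0.5 0 0.01 0; 6 1.13 0 -0.83 0 0.01 0; 6 1.5 0 -1.13 0 0.01 0; 6 1.9 0 -1.4 0 0.01 0; 6 2.3 0 -1.66 0 0.01 0; 6 2.7 0 -1.89 0 0.01 0; 6 3.1 0 -2.1 0 0.01 0'; python3 - <<'E'
from h import *
show()
for n in("scene","wrist"):cv2.imwrite(f"pics/{n}10.png",grab_frame(n))
crop("pics/scene10.png","pics/scene10c.png",210,140,340,250,5)
crop("pics/wrist10.png","pics/wrist10c.png",110,60,400,270,2)
E
```

```text
clock: 10.9
position: [0.5432, 0.0641, 0.0311]
ee_rot: [-0.009, 0.993, 0.063, 0.096]
force: [-0.1, 0.1, -0.7]
opening: 0.0598
t 10.9 tcp_b [-125.3  -25.1   31.1] lead_b [-122.4  -25.3   65.8] tilt 0.194 Fboard [-0.   0.1 -0.7] j [-0.12  0.62  1.92  0.13  0.41  1.21]
```

View pics/scene10c.png

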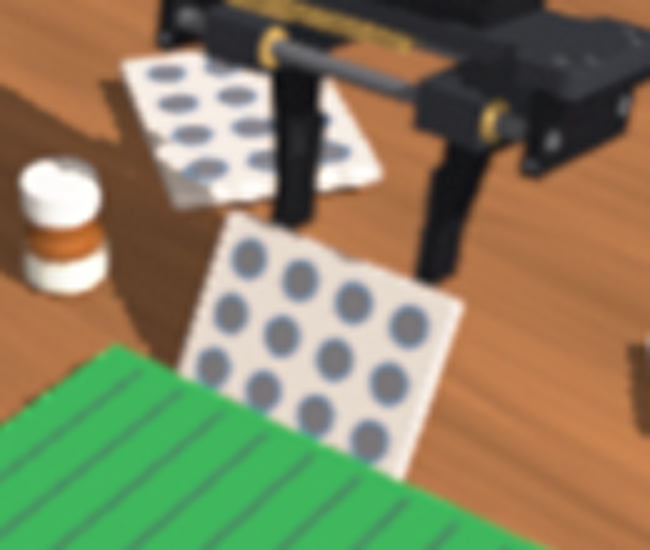

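View pics/wrist10c.png

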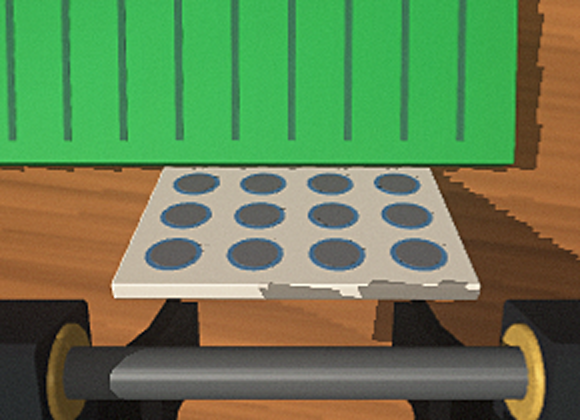

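```bash
python3 - <<'E'
from h import *
for a in ((-117,65.5),(-111,67),(-105,68),(-99,68.5),(-93,68.5),(-88,68),(-84,68),(-80,67)): goal(a[0],-27,a[1],.2)
E
```

```text
(-117, -27, 65.5, 0.2) shift cm [0.48 0.18 0.15] rot [-0.007  0.005  0.003]
(-111, -27, 67, 0.2) shift cm [1.1  0.18 0.12] rot [-0.007  0.005  0.003]
(-105, -27, 68, 0.2) shift cm [1.71 0.19 0.14] rot [-0.007  0.005  0.003]
(-99, -27, 68.5, 0.2) shift cm [2.31 0.19 0.21] rot [-0.007  0.005  0.003]
(-93, -27, 68.5, 0.2) shift cm [2.89 0.19 0.32] rot [-0.007  0.005  0.003]
(-88, -27, 68, 0.2) shift cm [3.38 0.19 0.47] rot [-0.007  0.005  0.003]
(-84, -27, 68, 0.2) shift cm [3.77 0.19 0.55] rot [-0.007  0.005  0.003]
(-80, -27, 67, 0.2) shift cm [4.14 0.2  0.72] rot [-0.007  0.005  0.003]
```

```bash
python3 -m jog '6 0.48 0.1 0.15 0 0 0; 6 1.1 0.1 0.12 0 0 0; 6 1.7 0.1 0.14 0 0 0; 6 2.3 0.1 0.21 0 0 0; 6 2.9 0.1 0.32 0 0 0; 6 3.38 0.1 0.47 0 0 0; 6 3.8 0.1 0.55 0 0 0; 6 4.1 0.1 0.7 0 0 0'; python3 - <<'E'
from h import *
show()
for n in("scene","wrist"):cv2.imwrite(f"pics/{n}11.png",grab_frame(n))
crop("pics/scene11.png","pics/scene11c.png",210,140,340,250,5)
crop("pics/wrist11.png","pics/wrist11c.png",110,60,400,270,2)
for a in ((-75,67),(-70,66),(-65,65),(-60,64),(-55,62),(-50,60),(-45,58),(-40,55)): goal(a[0],-27,a[1],.2)
E
```

```text
clock: 12.0
position: [0.587, 0.0684, 0.0348]
ee_rot: [-0.009, 0.993, 0.063, 0.099]
force: [-5.1, 0.0, 21.2]
opening: 0.06
t 12.0 tcp_b [-81.3 -26.2  34.8] lead_b [-78.6 -26.4  69.5] tilt 0.2 Fboard [-5.1  0.7 21.2] j [-0.1   0.65  1.81  0.11  0.49  1.25]
(-75, -27, 67, 0.2) shift cm [0.22 0.08 0.33] rot [-0.006 -0.001  0.003]
(-70, -27, 66, 0.2) shift cm [0.69 0.08 0.53] rot [-0.006 -0.001  0.003]
(-65, -27, 65, 0.2) shift cm [1.16 0.08 0.73] rot [-0.006 -0.001  0.003]
(-60, -27, 64, 0.2) shift cm [1.63 0.08 0.93] rot [-0.006 -0.001  0.003]
(-55, -27, 62, 0.2) shift cm [2.08 0.09 1.22] rot [-0.006 -0.001  0.003]
(-50, -27, 60, 0.2) shift cm [2.53 0.09 1.52] rot [-0.006 -0.001  0.003]
(-45, -27, 58, 0.2) shift cm [2.98 0.09 1.81] rot [-0.006 -0.001  0.003]
(-40, -27, 55, 0.2) shift cm [3.41 0.1  2.21] rot [-0.006 -0.001  0.003]
```

View pics/scene11c.png

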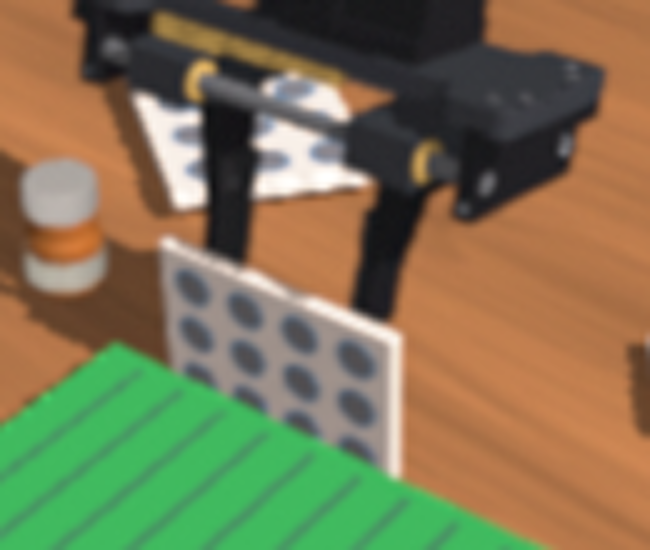

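View pics/wrist11c.png

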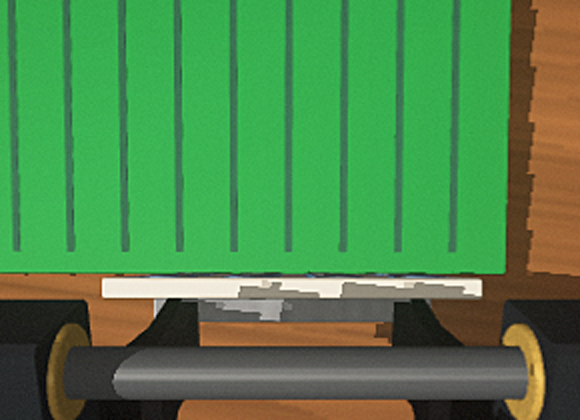

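```bash
python3 - <<'E'
from h import *
for a in ((-79,72),(-76,73.5),(-71,73.5),(-66,73),(-61,72),(-56,71),(-51,69),(-47,67)): goal(a[0],-27,a[1],.2)
E
```

```text
(-79, -27, 72, 0.2) shift cm [-0.07  0.07 -0.24] rot [-0.006 -0.001  0.003]
(-76, -27, 73.5, 0.2) shift cm [ 0.25  0.07 -0.32] rot [-0.006 -0.001  0.003]
(-71, -27, 73.5, 0.2) shift cm [ 0.74  0.07 -0.22] rot [-0.006 -0.001  0.003]
(-66, -27, 73, 0.2) shift cm [ 1.22  0.08 -0.08] rot [-0.006 -0.001  0.003]
(-61, -27, 72, 0.2) shift cm [1.69 0.08 0.12] rot [-0.006 -0.001  0.003]
(-56, -27, 71, 0.2) shift cm [2.16 0.08 0.32] rot [-0.006 -0.001  0.003]
(-51, -27, 69, 0.2) shift cm [2.61 0.08 0.62] rot [-0.006 -0.001  0.003]
(-47, -27, 67, 0.2) shift cm [2.96 0.09 0.89] rot [-0.006 -0.001  0.003]
```

```bash
python3 -m jog '6 -0.07 0.05 -0.24 0 0 0; 6 0.25 0.05 -0.32 0 0 0; 6 0.74 0.05 -0.22 0 0 0; 6 1.22 0.05 -0.08 0 0 0; 6 1.7 0.05 0.12 0 0 0; 6 2.16 0.05 0.3 0 0 0; 6 2.6 0.05 0.55 0 0 0; 6 2.96 0.05 0.75 0 0 0'; python3 - <<'E'
from h import *
show()
for n in("scene","wrist","side"):cv2.imwrite(f"pics/{n}12.png",grab_frame(n))
crop("pics/scene12.png","pics/scene12c.png",170,140,340,290,4)
crop("pics/wrist12.png","pics/wrist12c.png",60,0,400,270,2)
E
```

```text
clock: 13.1
position: [0.6184, 0.0719, 0.0335]
ee_rot: [-0.009, 0.993, 0.063, 0.1]
force: [0.1, 0.5, -0.1]
opening: 0.0599
t 13.1 tcp_b [-49.7 -26.6  33.5] lead_b [-47.1 -26.8  68.2] tilt 0.201 Fboard [ 0.1  0.4 -0.1] j [-0.09  0.67  1.74  0.09  0.54  1.28]
```

View pics/scene12c.png

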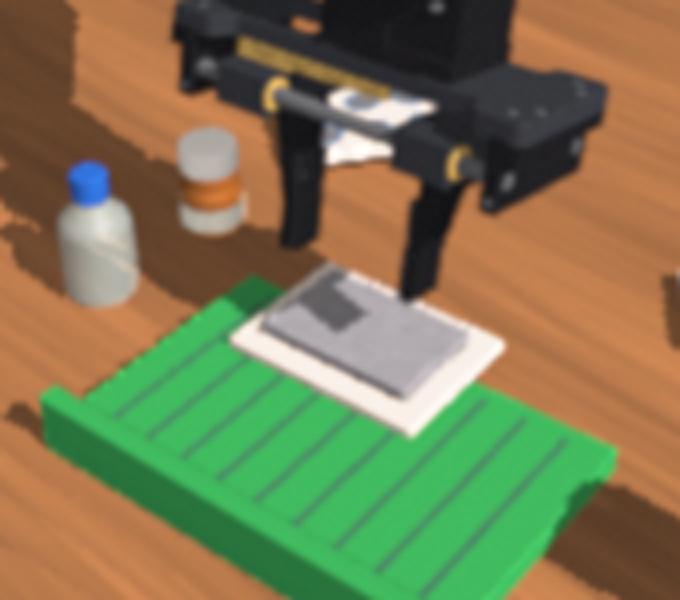

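View pics/wrist12c.png

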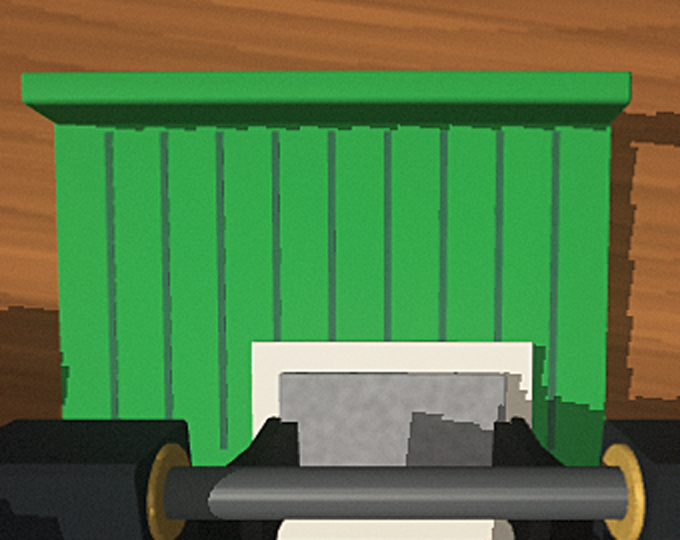

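The tile has flipped wells-down onto the board, with the grey foot up at scene (262,222). Next I'll find its near edge and go back behind it.

```bash
python3 - <<'E'
from h import *
uv=[((x+.5)/4+169.5,(y+.5)/4+139.5) for x,y in ((232,341),(411,437),(505,345))]
print([np.round(w2b(p)*1e3,1).tolist() for p in toz("scene",uv,.020)])
uv=[(x/2+60,y/2) for x,y in ((253,342),(532,342))]
print([np.round(w2b(p)*1e3,1).tolist() for p in toz("wrist",uv,.020)])
for a in ((-60,95),(-115,90),(-118,60),(-112,16.5+3.8),(-112,14)): goal(a[0],-27,a[1],.2)
E
```

```text
[[-21.3, -76.9, 20.0], [-19.7, 33.0, 20.0], [-100.2, 31.9, 20.0]]
[[-22.3, 29.3, 20.0], [-21.7, -79.6, 20.0]]
(-60, -27, 95, 0.2) shift cm [-0.72  0.02 -2.88] rot [-0.006 -0.001  0.003]
(-115, -27, 90, 0.2) shift cm [-6.21 -0.   -3.49] rot [-0.006 -0.001  0.003]
(-118, -27, 60, 0.2) shift cm [-7.1   0.01 -0.61] rot [-0.006 -0.001  0.003]
(-112, -27, 20.3, 0.2) shift cm [-7.3   0.03  3.4 ] rot [-0.006 -0.001  0.003]
(-112, -27, 14, 0.2) shift cm [-7.43  0.04  4.02] rot [-0.006 -0.001  0.003]
```

```bash
python3 - <<'E'
from h import *
for a in ((-118,60),(-118,25),(-118,16.5)): goal(a[0],-23,a[1],0)
E
```

```text
(-118, -23, 60, 0) shift cm [-7.74 -0.39 -0.86] rot [-0.005 -0.201  0.004]
(-118, -23, 25, 0) shift cm [-8.44 -0.37  2.57] rot [-0.005 -0.201  0.004]
(-118, -23, 16.5, 0) shift cm [-8.61 -0.37  3.4 ] rot [-0.005 -0.201  0.004]
```

```bash
python3 -m jog '6 -2 -0.1 -0.5 0 0 0; 6 -4 -0.2 -0.7 0 -0.1 0; 6 -6.5 -0.35 -0.8 0 -0.2 0; 6 -7.8 -0.38 -0.6 0 -0.2 0; 6 -8.2 -0.38 1 0 -0.2 0; 6 -8.5 -0.38 2.6 0 -0.2 0; 6 -8.6 -0.38 3.3 0 -0.2 0; 6 -8.6 -0.38 3.35 0 -0.2 0'; python3 - <<'E'
from h import *
show()
for a in ((-101,16.5),(-60,16.5),(-40,16.5),(-25,16.5),(-18,16.5),(-14,16.5)): goal(a[0],-23,a[1],0)
E
```

```text
clock: 14.25
position: [0.5404, 0.066, -0.0175]
ee_rot: [-0.003, 0.998, 0.064, -0.0]
force: [0.4, 0.1, 0.7]
opening: 0.0598
t 14.25 tcp_b [-127.8  -22.8  -17.5] lead_b [-118.3  -23.    16. ] tilt -0.0 Fboard [0.4 0.  0.7] j [-0.09  0.74  1.78  0.01  0.62  1.35]
(-101, -23, 16.5, 0) shift cm [ 1.73  0.02 -0.05] rot [-0.005  0.     0.004]
(-60, -23, 16.5, 0) shift cm [ 5.83  0.04 -0.05] rot [-0.005  0.     0.004]
(-40, -23, 16.5, 0) shift cm [ 7.83  0.05 -0.05] rot [-0.005  0.     0.004]
(-25, -23, 16.5, 0) shift cm [ 9.33  0.05 -0.05] rot [-0.005  0.     0.004]
(-18, -23, 16.5, 0) shift cm [10.03  0.06 -0.05] rot [-0.005  0.     0.004]
(-14, -23, 16.5, 0) shift cm [10.43  0.06 -0.05] rot [-0.005  0.     0.004]
```

Next I push the plate's near edge to just short of the rail.

```bash
python3 -m jog '6 1.2 0 -0.05 0 0 0; 6 2.2 0 -0.05 0 0 0; 6 3.2 0 -0.05 0 0 0; 6 4.2 0 -0.05 0 0 0; 6 5.2 0 -0.05 0 0 0; 6 6.2 0 -0.05 0 0 0; 6 7 0 -0.05 0 0 0; 6 7.5 0 -0.05 0 0 0'; python3 - <<'E'
from h import *
show()
for n in("scene","wrist"):cv2.imwrite(f"pics/{n}13.png",grab_frame(n))
crop("pics/scene13.png","pics/scene13c.png",170,140,340,290,4)
crop("pics/wrist13.png","pics/wrist13c.png",60,0,400,270,2)
for a in ((-25,16.5),(-18,16.5),(-14,16.5)): goal(a[0],-23,a[1],0)
E
```

```text
clock: 15.25
position: [0.6153, 0.0756, -0.0171]
ee_rot: [-0.003, 0.998, 0.064, -0.0]
force: [-0.3, -1.3, 0.6]
opening: 0.0601
t 15.25 tcp_b [-52.2 -22.5 -17.1] lead_b [-42.7 -22.7  16.4] tilt -0.0 Fboard [-0.5 -1.3  0.6] j [-0.06  0.8   1.58  0.01  0.76  1.38]
(-25, -23, 16.5, 0) shift cm [ 1.75  0.04 -0.  ] rot [-0.005 -0.001  0.004]
(-18, -23, 16.5, 0) shift cm [2.45 0.05 0.  ] rot [-0.005 -0.001  0.004]
(-14, -23, 16.5, 0) shift cm [2.85 0.05 0.  ] rot [-0.005 -0.001  0.004]
```

View pics/scene13c.png

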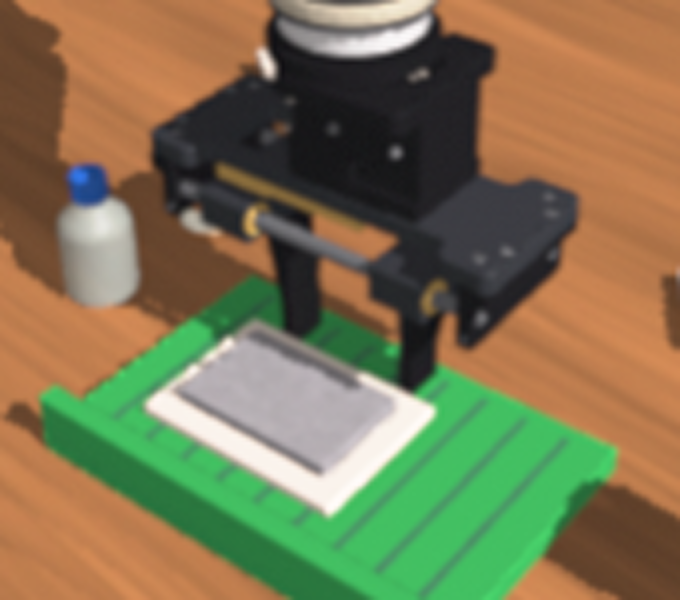

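View pics/wrist13c.png

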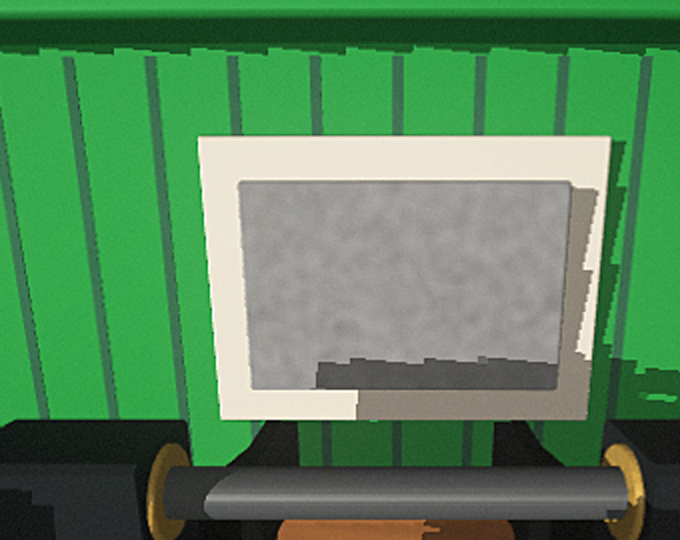

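```bash
python3 -m jog '6 0.7 0 0 0 0 0; 6 1.3 0 0 0 0 0; 6 1.8 0 0 0 0 0; 6 2.2 0 0 0 0 0; 6 2.5 0 0 0 0 0; 6 2.7 0 0 0 0 0; 6 2.9 0 0 0 0 0; 6 2.9 0 0 0 0 0'; python3 - <<'E'
from h import *
show()
cv2.imwrite("pics/wrist14.png",grab_frame("wrist")); crop("pics/wrist14.png","pics/wrist14c.png",60,0,400,270,2)
E
```

```text
clock: 16.35
position: [0.6393, 0.0789, -0.0174]
ee_rot: [-0.003, 0.998, 0.064, -0.005]
force: [-7.4, -2.8, 6.3]
opening: 0.0603
t 16.35 tcp_b [-28.1 -22.2 -17.4] lead_b [-18.3 -22.4  16. ] tilt -0.01 Fboard [-7.7 -1.9  6.3] j [-0.05  0.82  1.5   0.01  0.82  1.39]
```

View pics/wrist14c.png

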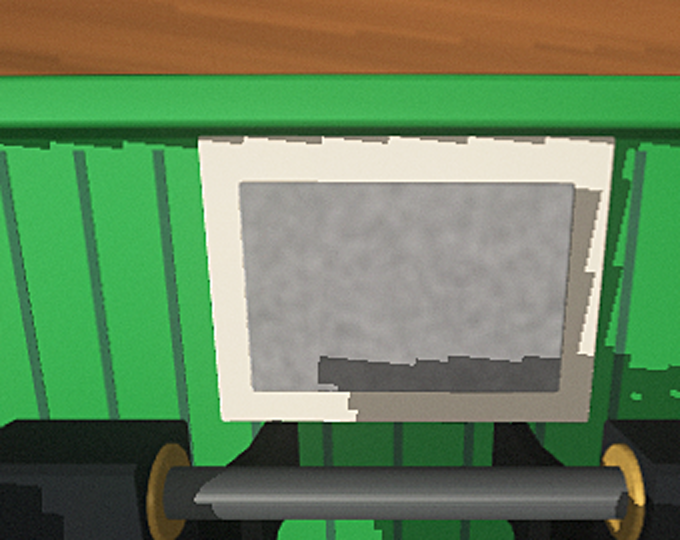

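```bash
python3 -m jog '6 -0.3 0 -0.05 0 0 0; 6 -0.8 0 -0.1 0 0 0; 6 -2 0 -0.3 0 0 0; 6 -4.5 0 -1 0 0 0; 6 -7.5 0 -4 0 0 0; 6 -9 0 -8 0 0 0; 6 -10 0 -12 0 0 0; 6 -10 0 -12 0 0 0'; python3 - <<'E'
from h import *
show()
for n in("scene","side","wrist"):cv2.imwrite(f"pics/{n}15.png",grab_frame(n))
crop("pics/scene15.png","pics/scene15c.png",170,180,340,310,4)
crop("pics/side15.png","pics/side15c.png",135,140,285,270,5)
E
```

```text
clock: 17.4
position: [0.5427, 0.0654, 0.1067]
ee_rot: [-0.002, 0.998, 0.064, -0.002]
force: [0.5, 0.2, -0.1]
opening: 0.0602
t 17.4 tcp_b [-125.6  -23.7  106.7] lead_b [-116.   -23.8  140.2] tilt -0.003 Fboard [ 0.5  0.1 -0.1] j [-0.09  0.54  1.71  0.    0.9   1.35]
```

View pics/scene15.png

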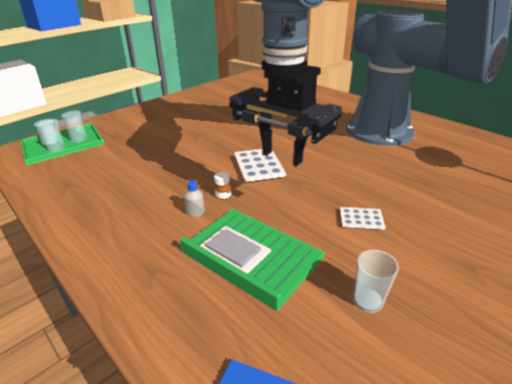

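View pics/scene15c.png

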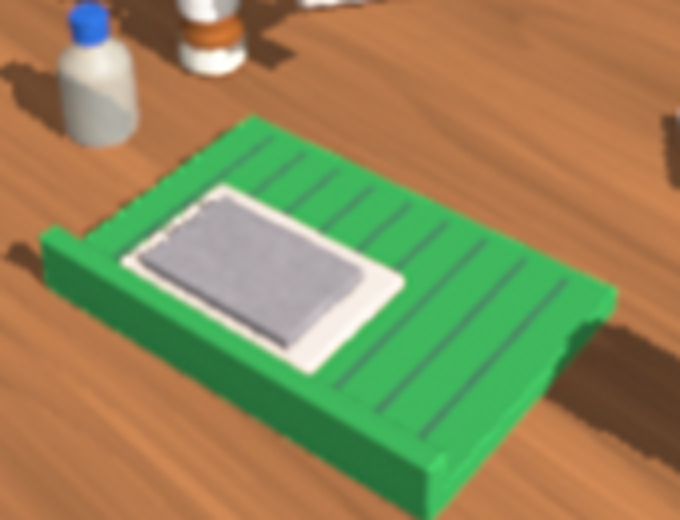

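View pics/side15c.png

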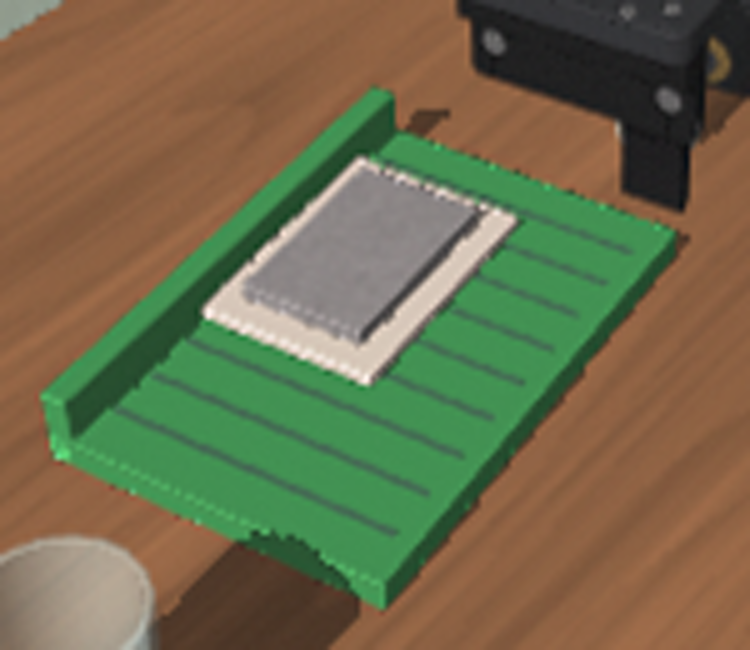

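View pics/wrist15.png

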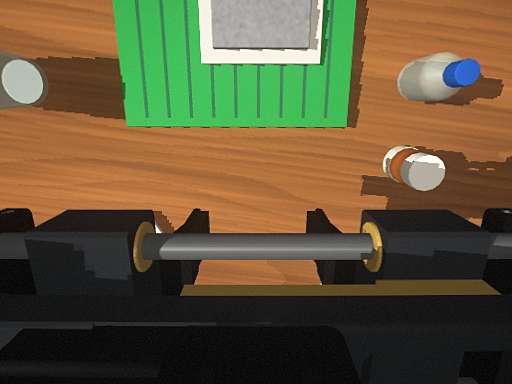

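```bash
python3 - <<'E'
from h import *
uv=[((x+.5)/5+134.5,(y+.5)/5+139.5) for x,y in ((362,157),(206,313),(517,217),(370,383))]
print([np.round(w2b(p)*1e3,1).tolist() for p in toz("side",uv,.020)])
# rail face foot line from same picture, z=.014
uv=[((x+.5)/5+134.5,(y+.5)/5+139.5) for x,y in ((394,135),(80,437))]
print([np.round(w2b(p)*1e3,1).tolist() for p in toz("side",uv,.014)])
uv=[(200,63),(322,65)]
print([np.round(w2b(p)*1e3,1).tolist() for p in toz("wrist",uv,.020)])
a=cv2.imread("pics/scene0.png").astype(int);b=cv2.imread("pics/scene15.png").astype(int)
for nm,(x0,y0,x1,y1) in dict(beaker=(350,245,402,315),flask=(180,178,208,218),jar=(211,170,234,200)).items(): print(nm,np.abs(a-b)[y0:y1,x0:x1].mean())
E
```

```text
[[61.1, -79.7, 20.0], [58.7, 32.4, 20.0], [-16.6, -78.5, 20.0], [-18.7, 33.0, 20.0]]
[[62.3, -105.6, 14.0], [62.2, 105.3, 14.0]]
[[-16.3, 31.0, 20.0], [-17.5, -81.5, 20.0]]
beaker 12.283516483516484
flask 13.25625
jar 26.932367149758456
```

```bash
python3 -m jog '6 3 0 0 0 0 0; 6 6 0 0 0 0 0; 6 9 0 0 0 0 0; 6 10 0 0 0 0 0; 6 10 0 0 0 0 0; 6 10 0 0 0 0 0; 6 10 0 0 0 0 0; 6 10 0 0 0 0 0'; python3 - <<'E'
from h import *
show()
cv2.imwrite("pics/wrist16.png",grab_frame("wrist")); m=camera_model("wrist")
crop("pics/wrist16.png","pics/wrist16c.png",100,20,360,215,3)
a=cv2.imread("pics/scene0.png");b=cv2.imread("pics/scene15.png"); c=cv2.imread("pics/side0.png"); d=cv2.imread("pics/side15.png")
for nm,A,Bi,(x0,y0,x1,y1) in (("beaker",a,b,(352,248,400,312)),("flask",a,b,(184,180,206,216)),("jar",a,b,(213,171,233,198)),("beaker s",c,d,(126,248,170,306)),("flask s",c,d,(256,136,278,172)),("jar s",c,d,(290,155,311,184))):
    t=A[y0:y1,x0:x1]; r_=cv2.matchTemplate(Bi[y0-8:y1+8,x0-8:x1+8],t,cv2.TM_CCOEFF_NORMED); _,v,_,l=cv2.minMaxLoc(r_); print(nm,round(v,3),l[0]-8,l[1]-8)
E
```

```text
clock: 18.55
position: [0.6394, 0.0783, 0.1022]
ee_rot: [-0.003, 0.998, 0.064, -0.005]
force: [-0.0, 0.8, -0.6]
opening: 0.0597
t 18.55 tcp_b [-28.  -22.8 102.2] lead_b [-18.2 -23.  135.6] tilt -0.011 Fboard [ 0.1  0.8 -0.6] j [-0.05  0.66  1.45  0.    1.05  1.39]
beaker 1.0 0 0
flask 0.976 0 0
jar 0.843 -1 0
beaker s 1.0 0 0
flask s 0.206 -1 -8
jar s 0.787 0 0
```

View pics/wrist16c.png

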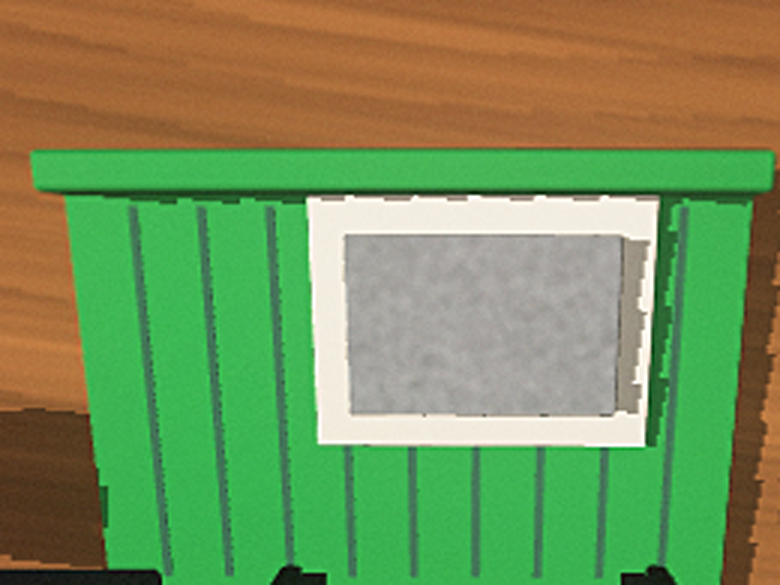

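```bash
python3 -c "
from station import bot
print(bot.hand_in()); print(bot.read_state()['clock'])"
```

```text
the job is handed in; nothing more can be done
None
the job is handed in; nothing more can be done
```

The middle-sized tile now lies wells-down, flat and snug along the back rail. I handed the job in at about 18.6 s with the robot touching nothing. I never gripped or lifted the tile. The fingertips pushed it to the board's front edge and tipped it up about its far edge until it fell onto the board. They then pushed it to the rail, where it stopped with about 8 N of contact force.

**Last checks**
- **Tile position:** the near plate edge measures 16–19 mm in front of the board's origin, and 17 mm means flush with the rail. A near-vertical wrist picture shows no visible gap between plate and rail.
- **Squareness:** the side and wrist pictures disagree slightly, one suggesting about 1° of turn and the other about half a degree the opposite way. That is within the reading error.
- **Beaker:** it matches its starting picture exactly in both views.
- **Flask and jar:** these matched less well. The flask matches with no shift in the scene view but was hidden by the gripper in the side view. The jar, in shadow, matches with at most 1 pixel of shift. By eye neither has moved.

**Disagreements and faults along the way**
- **Reported TCP:** it lies about 33 mm beyond the real fingertips, so my first push passed over the tile without touching it. I measured the offset by touching the bare table (8 N) and corrected for it.
- **Downward press:** while the tile stood upright, the fingertips pressed down on its foot with about 21 N. I eased this off before pushing the tile over.

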